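# Thread the stirrer drive shaft through its bearing frame

## Task

Take the orange-handled drive shaft out of its blue parking sleeve and thread it down through the bearing frame: through the top bearing, the slotted brass collar and the bottom bearing, until its flange sits flush on the top plate, then let go. The slot points a different way each time, so lean on the collar only lightly and turn the shaft until its flat end drops in; never force it, and leave the glassware and vials around it undisturbed.

Things in the scene. Friction and masses are not known exactly. Their poses are not given: they have to be found in the camera images.
- shaft: Drive shaft, 138 mm long, about 0.13 kg, upright in the sleeve. Origin on its axis at the underside of its flange (28 mm across, 5 mm thick); z up to the handle. Below: round shank 15.6 mm across from z = 0 to -54 mm (lower edge bevelled), then a flat tang 14 mm wide along x, 6 mm thick along y, down to z = -91 mm.
- shaft_handle (a point): Middle of the orange handle bar, 29 mm above the shaft's origin. The bar is 34 mm long along the shaft's x (in line with the tang's width), 12 mm thick along y, and spans 5 to 47 mm above the origin: grip it across the 12 mm.
- shaft_tip (a point): Lower end of the tang, on the shaft's axis, 91 mm below the flange's underside.
- stand: Bearing frame, fixed. Origin on the bench under the bores' axis, z up; footprint x -50 to 92 mm (black gear motor, 65 mm high, at +x), 80 mm along y. Grey base plate, z = 0 to 14 mm, and aluminium top plate (84 x 70 mm, z = 83 to 95 mm, bolt heads 4 mm high at its corners), each with a 17 mm bore on one vertical axis. With the shaft home its tip is 4 mm above the bench.
- stand_bearing (a point): Centre of the top bore's mouth, level with the top plate's upper face (95 mm above the bench), where the flange's underside comes to lie.
- stand_slot (a point): Centre of the upper face of the brass collar between the plates (10 mm thick, top 38 mm above the bench), fixed point on the frame; its axes are the frame's. Through slot 15.2 x 7.2 mm, its long direction 0.3 to 1.6 rad anticlockwise (seen from above) of the frame's x, not measured. The tang meets the collar with the flange 34 mm above the top plate.
- collar_rim (a point): Point on the frame at the collar's edge, 14 mm towards x. The collar is sprung: it gives way downward up to 10 mm, against about 3 N at first and 6 N at its stop, and springs up round the tang within about 0.1 rad of the slot's direction. Friction of 0.05 N m keeps it from turning along with a tang that turns on it under a light push.
- park: Blue upright parking sleeve on a 64 mm square foot, fixed, 39 mm across and 96 mm high with a 21 mm bore; the shaft hangs in it by its flange. Origin under its axis on the bench, z up.
- flask: Glass flask, 62 mm across, 138 mm high, upright; origin under its centre. A bystander.
- beaker: Clear beaker, 55 mm across, 71 mm high; origin under its centre. A bystander.
- funnel: White funnel standing mouth down, 76 mm across, 75 mm high; origin under its centre. A bystander.
- vial_1: Small vial with a black cap, 27 mm across, 68 mm high; origin under its centre. A bystander.
- vial_2: Small vial with a black cap, 27 mm across, 68 mm high; origin under its centre. A bystander.
Things that resemble listed ones, but are neither listed nor needed, are in the scene too. There is more than one size of the shaft; the job needs the smallest.

How it is judged (in metres and radians):
On the way, in this order (a step that is already met when the one before it is completed fails the run):
1. the shaft is drawn up out of the parking sleeve (z of shaft_tip in the frame of park above 0.09 m), for 0.1 s.
2. its tang is through the top bearing (z of shaft_tip in the frame of stand below 0.08 m and horizontal distance between shaft_tip and stand_bearing below 0.004 m), for 0.1 s.
3. its tang is through the slotted collar (z of shaft_tip in the frame of stand below 0.02 m and horizontal distance between shaft_tip and stand_bearing below 0.004 m), for 0.1 s.
At the end, for the whole second after the job is handed in: The shaft stands upright (within 0.04 rad) through both bearings and the collar, its flange down on the top plate within 2 mm and centred on the bore within 3 mm, released and at rest (z of shaft in the frame of stand between 0.093 and 0.097 m and horizontal distance between shaft and stand_bearing below 0.003 m and angle between shaft's own z axis and vertical below 0.04 rad and linear speed of shaft below 0.02 m/s and contact force between the fingers and shaft below 0.1 N); the robot touches nothing.
It fails at once if the shaft presses or knocks on the bearing frame or its collar with more than 20 N (contact force between shaft and stand above 20 N).
It fails at once if the flask, beaker, funnel or a vial is moved more than 20 mm (distance of any of flask, beaker, funnel, vial_1, vial_2 from where it was at the start of the episode above 0.02 m).
It also fails if it takes over 72 s, if anything falls off the work surface, if the arm or the gripper's body presses on something with over 40 N, if the wrist force passes 120 N, or if a joint passes its speed limit or range.

## Robot

A 6-joint arm with a two-finger parallel gripper is mounted at the origin on a cart in front of the work surface, level with it; the furniture and walls round the work are solid. World frame = base frame: x ahead of the robot, y to its left, z up, the work surface at z = 0. Lengths are in m, angles in degrees, forces in N, time in s.
With the tool pointing down it reaches from about 0.375 to 0.9 m from the base axis. Payload 3.1 kg.
Tool frame: the origin (TCP) lies midway between the tips of the shut fingers; the grasp point (between the pads) lies 19 mm behind it; z points along the fingers, y is the direction in which the jaws open and shut (so a half turn about z gives the same grasp; the last joint's range is limited). The gripper opens to 87 mm and grips with 3 to 60 N. Pads are 19 mm wide; open, the fingers measure 117 mm over their backs; the gripper's body (75 mm by 190 mm) begins 51 mm behind the grasp point.
Start: joints at [-86.545, 30.224, 82.088, -0, 67.689, -10.227], TCP at [0.148, -0.607, 0.186] pointing down, gripper open.
Joint ranges: [-176.69, 176.69], [-43.24, 126.21], [12.49, 139.97], [-82, 262], [0, 151.66], [-163.58, 163.58]. Speed limits (degrees/s): [159.86, 159.86, 180, 180, 180, 180].

## Interface

Orientations are given as a 3x3 rotation matrix whose columns are the frame's x, y, z axes.
In Python, from rig import status, vision, bot, models gives the robot as it stands.
- The arm moves only by the tool send_rows, never from a script. Its argument "moves" is a list of rows, each a list of 7 numbers: the shift along the tool's x, y, z in units of 25 mm (1.0 is 25 mm), then the turn, a rotation vector about the tool's x, y, z in units of 10 degrees (1.0 is 10 degrees), then the closure, from -1 (fully open) to 1 (shut), so that 0 is half open. In form: [[dx, dy, dz, rx, ry, rz, hand], ...]. A call has 1 to 12 rows; each row shifts and turns the commanded pose from where the row before left it, along the tool's axes as they then stand; what a row does not reach is not made up. A row lasts 1/8 s, in which the tool goes at most 62.5 mm and 10.7 degrees, less where a joint would pass 70% of its speed; a pose out of reach is approached as far as the arm can. A call is refused whole if a number of a shift passes 1 or a number of a turn 1, either way. A call with a gripper value outside its range is refused whole. The fingers move at their own pace and stop on an object; the grip force is fixed at half the most. Time passes only in rows, so rows that do not move let the fingers close. It gives the time, the measured TCP pose, the force and the opening at its end, in the units of the state.
- status.read_state(): the state, without advancing time (a new reading comes with each control period).
- vision.capture(name): name is "scene" or "top" or "wrist"; returns a dict with "img" (480x640x3 uint8, red, green, blue), "depth" (480x640 float32, m along the optical axis (not along the pixel's ray), 0 where there is no reading), "fx", "fy", "cx", "cy" (pixels), "pose" (4x4, takes a point from camera to world coordinates); the wrist camera has in their place "hand_eye" (4x4, takes a point from camera to tool coordinates, whose origin is the TCP and whose axes are the flange's). Camera axes: x right, y up, looking along -z (the intrinsics and any distortion apply to the point x, -y, -z); pixel columns grow to the right and rows downward; lengths in m; the calibration is good to about 2 mm. A picture is of the moment at which its call begins: read the wrist's pose just before it.
- bot.hand_in(): hands the job in, once; it reports no verdict.
Trained networks look in the newest picture that a camera, given by its name, has taken for a name from the list of things; names that differ only in an ending like _2 or _b are one class to them, and where a whole thing is asked for, a point or a joint stands for the part that bears it (a point fixed in the world has none). Each returns a list of dicts, best first, with "confidence" (0 to 1); they miss things now and then, are a little off and sometimes report something else, mostly with a low value. They report only what shows in the picture. A call takes as long as a camera call. They do not tell look-alikes from the thing itself.
- models.masks_of(camera, name): "mask" (480x640 bool, what is visible of it) and "extent" ([left, top, right, bottom] in pixels, round what is visible of it).
- models.landmark_of(camera, name): "point" ([column, row] in pixels: a listed point, or the origin of a listed thing).
The state is a dict: "time_s": time; "joint_positions": joint angles; "qvel": joint speeds; "tau": joint torques, N m; "position": TCP position; "tcp_rot": TCP orientation; "force": force on the tool from outside, world axes, zero at the start; "moment": the same for the moment, N m; "opening": opening from 0.0 (shut) to 1.0 (fully open).
Only numpy, scipy, OpenCV 4.12 (cv2) and the standard library are available. Lean on these libraries where they do the work, as an engineer would, in place of code of your own. Each camera call takes 0.05 s, during which the arm holds its last target.

## Working session

There is one attempt and no reset: what is moved stays moved. The work goes in short steps, Python scripts to look and compute and a tool call to move; the robot and the scene stay as the last step left them, time stands still between calls to the robot, and variables do not carry over. Pictures are saved under pics/ and viewed, and the job is handed in when it is done.

Besides the shell and the picture viewer there is one more tool, called after "Emit:" as a command line: name --pt "numbers of a row" for each row, then --argument value for the rest. send_rows: Moves the arm, as the interface text tells. Its arguments: {"type":"object","properties":{"moves":{"type":"array"}},"required":["moves"]}

```bash
ls; mkdir -p pics
python3 - <<'E'
from rig import status, vision, bot, models
import cv2,pickle
s=status.read_state()
for k in s: print(k,s[k])
d={}
for n in ("scene","top"):
    c=vision.capture(n); d[n]=c
    cv2.imwrite(f"pics/{n}0.png",c["img"][:,:,::-1])
    print(n,c["fx"],c["fy"],c["cx"],c["cy"],c["pose"], [k for k in c])
    for nm in ["shaft","shaft_handle","stand","stand_bearing","stand_slot","collar_rim","park","flask","beaker","funnel","vial_1"]:
        for r in models.landmark_of(n,nm): print(n,nm,r)
pickle.dump(d,open("d0.pkl","wb"))
E
```

```text
pics
time_s 0.0
joint_positions [-8.65431289e+01  3.02797817e+01  8.21561863e+01 -9.34962176e-05
  6.76894993e+01 -1.02265697e+01]
qvel [ 0.08458801 -0.04215471  0.0144599  -0.04372045 -0.04527773 -0.04198454]
tau [-4.54209166e-04 -4.40043283e+01 -1.76591134e+01  6.33994024e-02
  5.83125022e-02 -1.79783856e-04]
position [ 0.14783439 -0.60642822  0.18506409]
tcp_rot [[ 9.71617408e-01  2.36557806e-01 -1.33546713e-04]
 [ 2.36557526e-01 -9.71615026e-01  2.18574153e-03]
 [ 3.87298227e-04 -2.15529600e-03 -9.99997602e-01]]
force [-0.81966856 -0.69036719 -0.45299585]
moment [-0.02629371  0.01223741 -0.02940973]
opening 0.9975022345129455
scene 513.5308107857309 513.5308107857309 319.12895978841914 233.8046295886316 [[-0.87578773  0.34296212 -0.33966577  0.20720734]
 [-0.48236371 -0.64795295  0.58947624  0.51199873]
 [-0.01791942  0.6800985   0.73290172  0.76435005]
 [ 0.          0.          0.          1.        ]] ['img', 'depth', 'fx', 'fy', 'cx', 'cy', 'pose']
scene shaft {'point': [358.9, 230.4], 'confidence': 0.89}
scene shaft {'point': [304.0, 212.5], 'confidence': 0.84}
scene shaft {
[... 1656 characters left out ...]
haft_handle {'point': [342.6, 205.7], 'confidence': 0.63}
top shaft_handle {'point': [417.2, 209.6], 'confidence': 0.62}
top stand {'point': [230.3, 271.1], 'confidence': 0.85}
top stand_bearing {'point': [220.1, 265.9], 'confidence': 0.98}
top stand_slot {'point': [225.8, 266.7], 'confidence': 0.57}
top collar_rim {'point': [226.5, 256.8], 'confidence': 0.79}
top park {'point': [351.1, 274.2], 'confidence': 0.85}
top flask {'point': [367.9, 172.6], 'confidence': 0.8}
top beaker {'point': [331.7, 158.5], 'confidence': 0.92}
top funnel {'point': [286.7, 154.4], 'confidence': 0.56}
top vial_1 {'point': [432.6, 204.5], 'confidence': 0.72}
top vial_1 {'point': [414.8, 212.6], 'confidence': 0.57}
```

View pics/scene0.png

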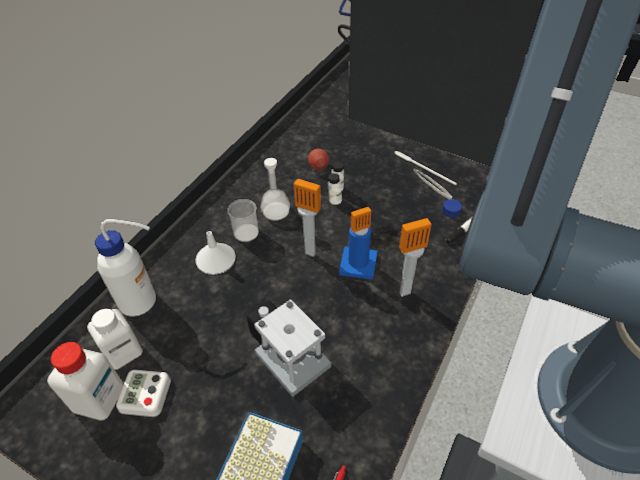

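View pics/top0.png

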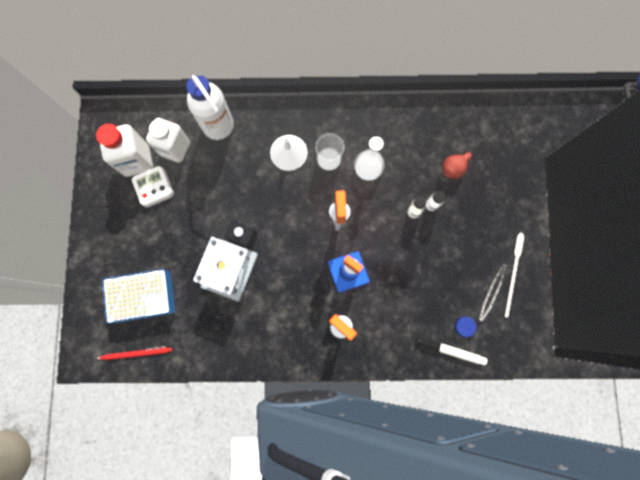

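Candidates for the shaft, in the scene view: in the blue sleeve (360,218), freestanding grey (306,196), freestanding grey (415,235). The sleeved one has the smallest handle and is in the blue sleeve, so it fits the description. I'll confirm it in a crop and measure.

```bash
cat > h.py <<'E'
import numpy as np, cv2
def cloud(c,pose=None):
    P=c["pose"] if pose is None else pose
    v,u=np.mgrid[0:480,0:640]; d=c["depth"]
    X=np.stack([(u-c["cx"])/c["fx"]*d,-(v-c["cy"])/c["fy"]*d,-d],-1)
    return X@P[:3,:3].T+P[:3,3], d>0
def ray(c,px,z,pose=None):
    P=c["pose"] if pose is None else pose
    r=P[:3,:3]@np.array([(px[0]-c["cx"])/c["fx"],-(px[1]-c["cy"])/c["fy"],-1]); o=P[:3,3]
    return o+r*(z-o[2])/r[2]
E
python3 - <<'E'
import pickle,numpy as np,cv2
from h import *
d=pickle.load(open("d0.pkl","rb"))
c=d["scene"];a=cv2.resize(c["img"][150:310,260:460],None,fx=4,fy=4,interpolation=cv2.INTER_CUBIC)[:600]
a=cv2.resize(c["img"][160:310,270:460],None,fx=4,fy=4,interpolation=cv2.INTER_CUBIC)
cv2.imwrite("pics/crop_scene.png",a[:,:,::-1])
for n in ("top","scene"):
    c=d[n];W,ok=cloud(c)
    hsv=cv2.cvtColor(c["img"],cv2.COLOR_RGB2HSV)
    m=((hsv[...,0]>5)&(hsv[...,0]<20)&(hsv[...,1]>180)&(hsv[...,2]>120)&ok).astype(np.uint8)
    k,l,st,_=cv2.connectedComponentsWithStats(m)
    for i in range(1,k):
        if st[i,4]<40: continue
        p=W[l==i]; zt=np.percentile(p[:,2],95)
        t=p[(p[:,2]>zt-.008)]
        r=cv2.minAreaRect((t[:,:2]*1000).astype(np.float32))
        print(n,st[i],"ztop",zt,"mean",p.mean(0).round(4),"topmean",t.mean(0).round(4),r)
    # stand top plate
    g=ok&(abs(W[...,2]-.095)<.006)
    if n=="top": 
        g[:, :190]=0; g[:,270:]=0; g[:220]=0; g[310:]=0
    else:
        g[:300]=0; g[370:]=0; g[:,:250]=0; g[:,335:]=0
    p=W[g]; r=cv2.minAreaRect((p[:,:2]*1000).astype(np.float32)); print(n,"plate",len(p),p.mean(0),r)
    px=[220.1,265.9] if n=="top" else [286.7,329.3]
    print("bearing",ray(c,px,.095))
    b=ok&(hsv[...,0]>105)&(hsv[...,0]<125)&(hsv[...,1]>180)&(abs(W[...,2]-.096)<.006)
    p=W[b]; print("park top",len(p), p.mean(0) if len(p) else 0)
    for nm,px in dict(park=[351.1,274.2],flask=[367.9,172.6],beaker=[331.7,158.5],funnel=[286.7,154.4],v1=[432.6,204.5],v2=[414.8,212.6],stand=[230.3,271.1]).items():
        if n=="top": print(nm,ray(c,px,0).round(3))
    if n=="scene": print("park",ray(c,[359.1,265.7],0),"stand",ray(c,[293.2,360.6],0))
c=d["top"];a=cv2.resize(c["img"][220:310,180:280],None,fx=6,fy=6,interpolation=cv2.INTER_CUBIC)
cv2.imwrite("pics/crop_stand.png",a[:,:,::-1])
E
```

```text
top plate 1754 [0.4634942  0.16680922 0.09363171] ((463.973876953125, 166.96910095214844), (70.83699798583984, 83.9464111328125), 69.22116088867188)
bearing [0.46277032 0.16645901 0.095     ]
park top 11 [ 0.45300852 -0.05458224  0.09380244]
park [ 0.455 -0.075  0.   ]
flask [ 0.665 -0.115  0.   ]
beaker [ 0.696 -0.041  0.   ]
funnel [0.707 0.053 0.   ]
v1 [ 0.595 -0.245  0.   ]
v2 [ 0.578 -0.208  0.   ]
stand [0.463 0.166 0.   ]
scene [294 179  27  34 617] ztop 0.18390646366777283 mean [ 0.55   -0.0447  0.1606] topmean [ 0.5497 -0.0452  0.1816] ((550.7410278320312, -47.310401916503906), (44.72096633911133, 18.479087829589844), 4.844017505645752)
scene [351 207  20  25 343] ztop 0.14490396132156053 mean [ 0.4574 -0.0669  0.1264] topmean [ 0.4562 -0.0659  0.1424] ((457.0718078613281, -67.11016082763672), (32.75970458984375, 13.82658576965332), 51.80281448364258)
scene [400 218  31  35 698] ztop 0.18401661905991068 mean [ 0.3519 -0.0424  0.1615] topmean [ 0.3513 -0.0432  0.1818] ((351.5894470214844, -45.309104919433594), (45.339569091796875, 16.83942985534668), 49.13892364501953)
scene plate 2259 [0.46059308 0.1697316  0.09583282] ((462.5117492675781, 167.3582763671875), (70.90557098388672, 86.84807586669922), 69.26848602294922)
bearing [0.46550901 0.16999015 0.095     ]
park top 105 [ 0.45059533 -0.05759167  0.09506241]
park [ 0.45347749 -0.06556918  0.        ] stand [0.46133847 0.16789525 0.        ]
```

View pics/crop_scene.png

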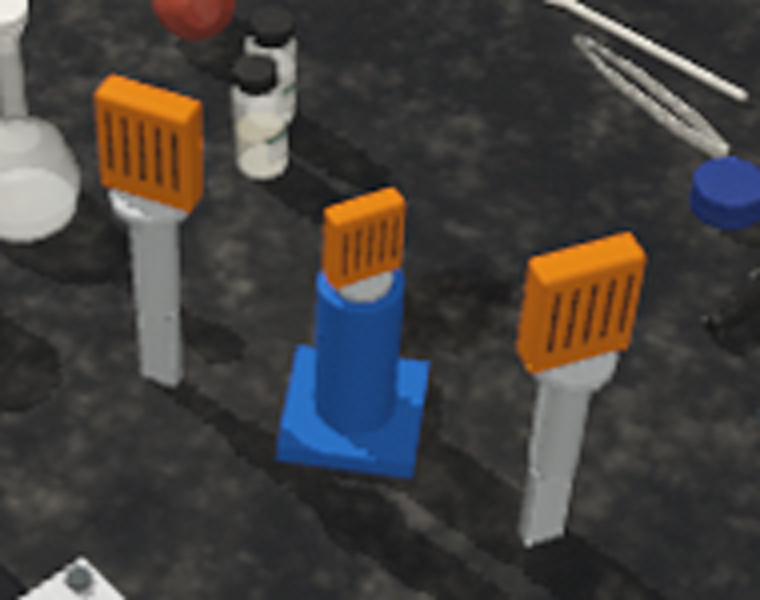

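View pics/crop_stand.png

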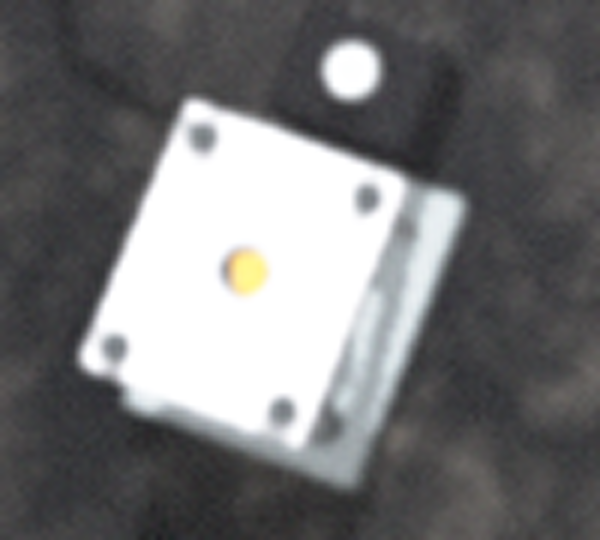

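The crop confirms it: the sleeved handle is visibly smaller (about 33 mm, against about 45 mm for the other two). The frame's x (motor side) points at about -21° world, and the handle lies at about 51°. Next I'll check the black obstacle near the start pose and view the wrist camera.

Run:
```python
from rig import status, vision, bot, models
import pickle,numpy as np,cv2
from h import *
d=pickle.load(open("d0.pkl","rb"))
for n in ("top","scene"):
    W,ok=cloud(d[n])
    m=ok&(W[...,1]<-.3)&(W[...,2]>.05)
    for z in np.arange(.05,1.0,.1):
        q=W[m&(W[...,2]>z)&(W[...,2]<z+.1)]
        if len(q): print(n,round(z,2),len(q),q.min(0).round(3),q.max(0).round(3))
s=status.read_state();w=vision.capture("wrist");print(w["hand_eye"],w["fx"],w["cx"],w["cy"])
pickle.dump((s,w),open("w0.pkl","wb"))
cv2.imwrite("pics/w0.png",w["img"][:,:,::-1])
```

```text
top 0.05 11803 [ 0.291 -0.664  0.05 ] [ 0.868 -0.3    0.15 ]
top 0.15 15787 [ 0.291 -0.597  0.15 ] [ 0.868 -0.3    0.25 ]
top 0.25 3206 [ 0.297 -0.53   0.25 ] [ 0.867 -0.3    0.297]
scene 0.05 9808 [ 0.312 -0.846  0.05 ] [ 0.867 -0.3    0.15 ]
scene 0.15 11223 [ 0.122 -0.788  0.15 ] [ 0.867 -0.3    0.25 ]
scene 0.25 10150 [ 0.122 -0.56   0.25 ] [ 0.867 -0.3    0.35 ]
scene 0.35 927 [ 0.306 -0.467  0.35 ] [ 0.469 -0.45   0.385]
[[ 1.07496808e-03  9.56495658e-01  2.91744581e-01  7.90505209e-02]
 [ 9.99999050e-01 -7.76650005e-04 -1.13834059e-03  9.07881401e-05]
 [-8.62234405e-04  2.91745528e-01 -9.56495585e-01 -1.98415843e-01]
 [ 0.00000000e+00  0.00000000e+00  0.00000000e+00  1.00000000e+00]] 390.0373333233157 313.49270315211714 237.34492213803676
```

View pics/w0.png

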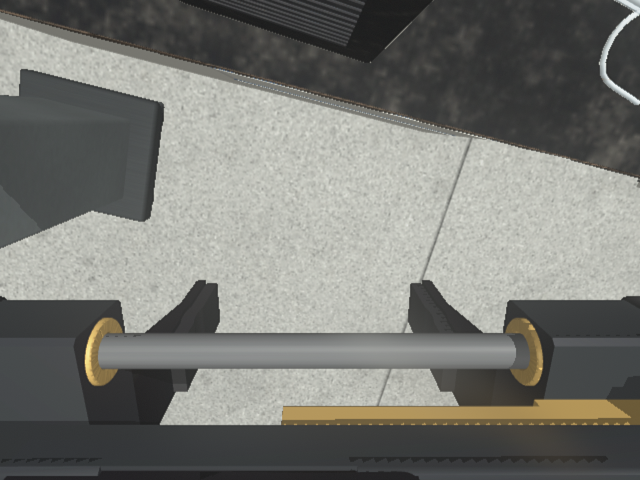

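The view shows the jaw hardware and a black box, whose front face is at about y=-0.45 and x>0.29, up to 0.38 m high. I'll move out along +y first to clear it, then look down the bore with the wrist camera.

Emit:
send_rows --pt "0.24 -0.97 -0.25 0 0 0 -1" --pt "0.24 -0.97 -0.25 0 0 0 -1" --pt "0.24 -0.97 -0.25 0 0 0 -1" --pt "0.24 -0.97 -0.25 0 0 0 -1" --pt "0.24 -0.97 -0.25 0 0 0 -1" --pt "0.24 -0.97 -0.25 0 0 0 -1" --pt "0.24 -0.97 -0.25 0 0 0 -1" --pt "0.24 -0.97 -0.25 0 0 0 -1" --pt "0.24 -0.97 -0.25 0 0 0 -1"

```text
time_s: 2.38
position: [0.1487, -0.3816, 0.2427]
tcp_rot: [[0.972, 0.236, 0.0], [0.236, -0.972, -0.0], [-0.0, 0.0, -1.0]]
force: [0.4, -0.1, 0.3]
opening: 0.999
```

Emit:
send_rows --pt "0.9 -0.46 0 0 0 0 -1" --pt "0.9 -0.46 0 0 0 0 -1" --pt "0.9 -0.46 0 0 0 0 -1" --pt "0.9 -0.46 0 0 0 0 -1" --pt "0.9 -0.46 0 0 0 0 -1" --pt "0.9 -0.46 0 0 0 0 -1" --pt "0.9 -0.46 0 0 0 0 -1" --pt "0.9 -0.46 0 0 0 0 -1" --pt "0 0 0 0 0 -0.93 -1" --pt "0 0 0 0 0 -0.93 -1" --pt "0 0 0 0 0 -0.93 -1" --pt "0 0 0 0 0 -0.93 -1"

```text
time_s: 3.88
position: [0.3019, -0.2504, 0.2425]
tcp_rot: [[0.627, 0.779, 0.0], [0.779, -0.627, -0.0], [-0.0, 0.0, -1.0]]
force: [0.1, -0.2, 1.0]
opening: 0.997
```

Emit:
send_rows --pt "0.925 -0.36 0 0 0 0 -1" --pt "0.925 -0.36 0 0 0 0 -1" --pt "0.925 -0.36 0 0 0 0 -1" --pt "0.925 -0.36 0 0 0 0 -1" --pt "0.925 -0.36 0 0 0 0 -1" --pt "0.925 -0.36 0 0 0 0 -1" --pt "0.925 -0.36 0 0 0 0 -1" --pt "0.925 -0.36 0 0 0 0 -1"

```text
time_s: 4.88
position: [0.363, -0.0607, 0.2425]
tcp_rot: [[0.631, 0.776, 0.001], [0.776, -0.631, -0.0], [0.0, 0.001, -1.0]]
force: [0.7, -0.3, -0.6]
opening: 0.997
```

Emit:
send_rows --pt "0.925 -0.36 0 0 0 0 -1" --pt "0.925 -0.36 0 0 0 0 -1" --pt "0.925 -0.36 0 0 0 0 -1" --pt "0.925 -0.36 0.5 0 0 0 -1" --pt "0.925 -0.36 0.5 0 0 0 -1" --pt "0.925 -0.36 0.9 0 0 0 -1" --pt "0.925 -0.36 0.9 0 0 0 -1" --pt "0 0 0.9 0 0 0 -1" --pt "0 0 0 0 0 0 -1"

```text
time_s: 6.0
position: [0.4146, 0.1041, 0.1488]
tcp_rot: [[0.63, 0.776, -0.004], [0.776, -0.63, 0.0], [-0.002, -0.003, -1.0]]
force: [0.1, -0.0, -0.6]
opening: 1.002
```

```bash
cat >> h.py <<'E'
def wpose(s,w):
    T=np.eye(4);T[:3,:3]=np.array(s["tcp_rot"]);T[:3,3]=s["position"];return T@w["hand_eye"]
E
python3 - <<'E'
from rig import status, vision, bot, models
import pickle,numpy as np,cv2
from h import *
s=status.read_state();w=vision.capture("wrist")
pickle.dump((s,w),open("w1.pkl","wb"))
print(s["position"])
for nm in ["stand_bearing","stand_slot","collar_rim"]:
    for r in models.landmark_of("wrist",nm): print(nm,r)
P=wpose(s,w);print(P[:3,3])
cv2.imwrite("pics/w1.png",w["img"][:,:,::-1])
E
```

```text
[0.41462383 0.10412    0.14875147]
stand_bearing {'point': [313.8, 118.4], 'confidence': 0.89}
stand_bearing {'point': [325.8, 110.2], 'confidence': 0.72}
stand_slot {'point': [312.1, 115.4], 'confidence': 0.96}
collar_rim {'point': [328.3, 111.2], 'confidence': 0.94}
[0.46486315 0.16598091 0.34697503]
```

View pics/w1.png

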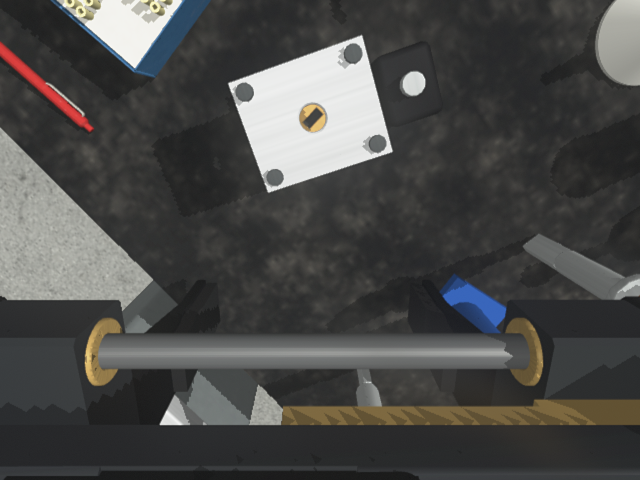

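The plate is seen from above, with the bore at (313,118), the brass below it and the dark slot visible in the bore. The bolts are at (244,92), (352,53), (377,144) and (274,177). I'll measure the slot direction.

Run:
```python
import pickle,numpy as np,cv2
from h import *
s,w=pickle.load(open("w1.pkl","rb"));P=wpose(s,w)
img=w["img"]
cr=cv2.resize(img[90:145,285:345],None,fx=10,fy=10,interpolation=cv2.INTER_CUBIC)
cv2.imwrite("pics/crop_bore.png",cr[:,:,::-1])
hsv=cv2.cvtColor(img,cv2.COLOR_RGB2HSV)
sub=slice(98,138),slice(293,334)
V=hsv[sub][...,2].astype(int);S=hsv[sub][...,1]
# non-white region => bore
g=img[sub].astype(int)
bore=(S>60)|(V<120)
yy,xx=np.nonzero(bore);print("bore px",xx.mean()+293,yy.mean()+98,len(xx),(xx.min()+293,xx.max()+293,yy.min()+98,yy.max()+98))
print("bearing", ray(w,(xx.mean()+293,yy.mean()+98),.095,P))
m=(V<90).astype(np.uint8);k,l,st,c=cv2.connectedComponentsWithStats(m);print(st)
i=1+st[1:,4].argmax();yy,xx=np.nonzero(l==i);pts=np.array([ray(w,(x+293,y+98),.038,P)[:2] for x,y in zip(xx,yy)])
q=pts-pts.mean(0);e,v=np.linalg.eigh(q.T@q);d=v[:,1];print("slot ctr",pts.mean(0),"dir",np.degrees(np.arctan2(d[1],d[0])),np.sqrt(e/len(q)*12)*1e3,cv2.minAreaRect((pts*1000).astype(np.float32)))
b=[ray(w,p,.099,P)[:2] for p in [(244,92),(352,53),(377,144),(274,177)]]
print("bolts",np.array(b),"mean",np.mean(b,0))
for a,c2 in ((0,1),(3,2)):
    t=b[c2]-b[a];print(np.degrees(np.arctan2(t[1],t[0])),np.linalg.norm(t))
W,ok=cloud(w,P);print("plate z",np.median(W[60:160,270:360][ok[60:160,270:360]],0))
```

```text
bore px 312.2534965034965 117.6118881118881 572 (np.int64(300), np.int64(325), np.int64(104), np.int64(131))
bearing [0.46357779 0.1667125  0.095     ]
[[   0    0   41   40 1480]
 [  11   11   18   19  160]]
slot ctr [0.46343414 0.16669856] dir -172.8821322351578 [ 6.21203993 14.08238357] ((463.4580078125, 166.65492248535156), (13.636116027832031, 6.218013286590576), 7.5188822746276855)
bolts [[0.44115089 0.20370405]
 [0.50412904 0.18001362]
 [0.48490597 0.12932753]
 [0.42199148 0.15400163]] mean [0.46304435 0.16676171]
-20.614742702346508 0.0672865879314958
-21.414349074349694 0.06757991181388003
plate z [0.4677793  0.16972858 0.09470405]
```

View pics/crop_bore.png

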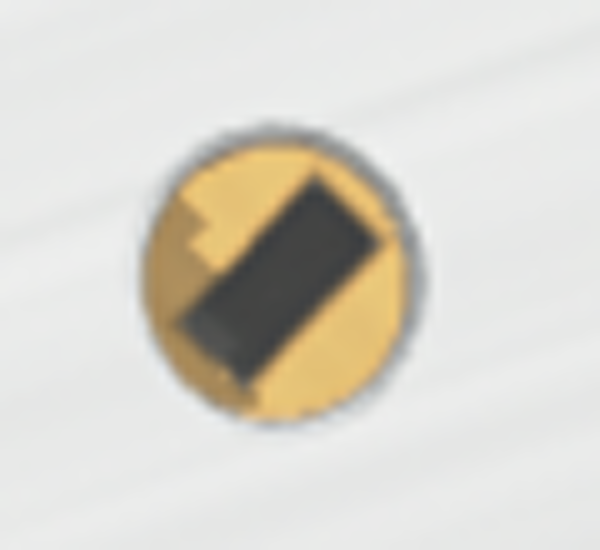

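The slot shows clearly: it lies at about 7.5° world (28° from the frame's x), and the bore is at (0.4635, 0.1667). I'll now view the handle with the same camera at the same yaw.

Emit:
send_rows --pt "0 0 -0.85 0 0 0 -1" --pt "0 0 -0.85 0 0 0 -1" --pt "-0.74 0.56 -0.85 0 0 0 -1" --pt "-0.74 0.56 -0.65 0 0 0 -1" --pt "-0.74 0.56 0 0 0 0 -1" --pt "-0.74 0.56 0 0 0 0 -1" --pt "-0.74 0.56 0 0 0 0 -1" --pt "-0.74 0.56 0 0 0 0 -1" --pt "-0.74 0.56 0 0 0 0 -1" --pt "-0.74 0.56 0 0 0 0 -1" --pt "-0.74 0.56 0 0 0 0 -1" --pt "-0.74 0.56 0 0 0 0 -1"

```text
time_s: 7.7
position: [0.408, -0.1293, 0.2309]
tcp_rot: [[0.632, 0.775, 0.002], [0.775, -0.632, -0.001], [0.0, 0.002, -1.0]]
force: [-0.1, -0.1, 0.2]
opening: 1.0
```

Emit:
send_rows --pt "0 0 0 0 0 0 -1" --pt "0 0 0 0 0 0 -1"

```text
time_s: 7.95
position: [0.4076, -0.1276, 0.2302]
tcp_rot: [[0.631, 0.775, 0.001], [0.775, -0.631, 0.0], [0.0, 0.0, -1.0]]
force: [-0.4, 0.4, 0.7]
opening: 1.004
```

Run:
```python
from rig import status, vision, bot, models
import pickle,numpy as np,cv2
from h import *
s=status.read_state();w=vision.capture("wrist")
pickle.dump((s,w),open("w2.pkl","wb"))
P=wpose(s,w);print(s["position"],P[:3,3]);W,ok=cloud(w,P)
img=w["img"];hsv=cv2.cvtColor(img,cv2.COLOR_RGB2HSV)
m=((hsv[...,0]>4)&(hsv[...,0]<20)&(hsv[...,1]>180)&(hsv[...,2]>100)&ok).astype(np.uint8);m[290:]=0
k,l,st,_=cv2.connectedComponentsWithStats(m)
for i in range(1,k):
    if st[i,4]<60: continue
    p=W[l==i];zt=np.percentile(p[:,2],90)
    mm=(l==i)&(abs(W[...,2]-zt)<.004);t=W[mm]
    yy,xx=np.nonzero(mm);pp=np.array([ray(w,(x,y),zt,P)[:2] for x,y in zip(xx,yy)])
    print(st[i],zt,t.mean(0),cv2.minAreaRect((pp*1000).astype(np.float32)))
cv2.imwrite("pics/w2.png",img[:,:,::-1])
```

```text
[ 0.40762736 -0.12758139  0.23023323] [ 0.45708355 -0.06581719  0.42868779]
```

View pics/w2.png

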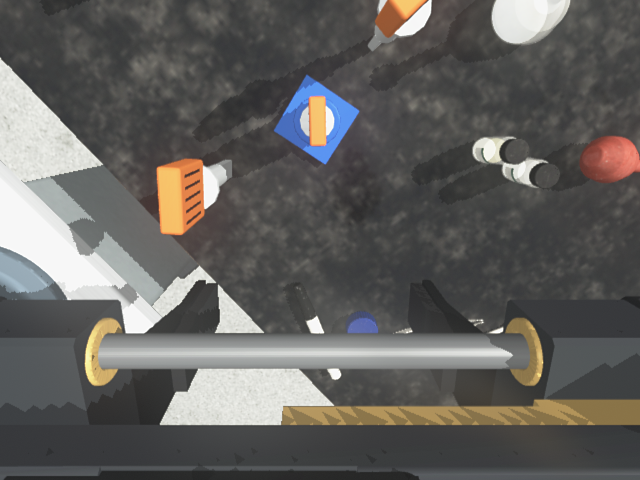

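The sleeve's handle is at (317,121), nearly aligned with the tool's x. I'll measure it.

Run:
```python
import pickle,numpy as np,cv2
from h import *
s,w=pickle.load(open("w2.pkl","rb"));P=wpose(s,w);img=w["img"];W,ok=cloud(w,P)
hsv=cv2.cvtColor(img,cv2.COLOR_RGB2HSV);print(hsv[121,317],W[121,317],ok[121,317])
m=(hsv[...,0]<25)&(hsv[...,1]>110)&(hsv[...,2]>120);m[:90]=0;m[155:]=0;m[:,:290]=0;m[:,345:]=0
yy,xx=np.nonzero(m);print(xx.min(),xx.max(),yy.min(),yy.max(),len(xx))
pp=np.array([ray(w,(x,y),.143,P)[:2] for x,y in zip(xx,yy)])
print(cv2.minAreaRect((pp*1000).astype(np.float32)))
q=pp-pp.mean(0);e,v=np.linalg.eigh(q.T@q);d=v[:,1];print(pp.mean(0),np.degrees(np.arctan2(d[1],d[0]))%180,np.sqrt(e/len(q)*12))
R=np.array(s["tcp_rot"]);print("tool-frame handle minus tcp",R.T@(np.r_[pp.mean(0),.143]-s["position"]))
print("dec z", [W[r,c] for r,c in ((195,175),(10,398))])
```

```text
[ 19 140 247] [ 0.45801798 -0.0688026   0.1430464 ] True
309 325 96 145 791
((458.0157470703125, -68.76078796386719), (32.988460540771484, 11.286937713623047), 51.40315628051758)
[ 0.45802951 -0.06871264] 52.812931584707066 [0.01123462 0.03291305]
tool-frame handle minus tcp [0.07743188 0.001894   0.08727119]
dec z [array([ 0.35885526, -0.04639817,  0.18203285]), array([ 0.53093724, -0.05057431,  0.18130392])]
```

Emit:
send_rows --pt "0.775 0.02 0 0 0 -0.06 -1" --pt "0.775 0.02 0 0 0 -0.06 -1" --pt "0.775 0.02 0 0 0 0 -0.6" --pt "0.775 0.02 0 0 0 0 -0.5" --pt "0 0 0 0 0 0 -0.3" --pt "0 0 0.8 0 0 0 -0.3" --pt "0 0 0.8 0 0 0 -0.3" --pt "0 0 0.8 0 0 0 -0.3" --pt "0 0 0.8 0 0 0 -0.3" --pt "0 0 0.8 0 0 0 -0.3" --pt "0 0 0.4 0 0 0 -0.3" --pt "0 0 0 0 0 0 -0.3"

```text
time_s: 9.5
position: [0.4569, -0.0684, 0.1195]
tcp_rot: [[0.615, 0.789, -0.001], [0.789, -0.615, 0.0], [-0.001, -0.001, -1.0]]
force: [-0.2, 0.0, -0.1]
opening: 0.652
```

Run:
```python
from rig import status, vision, bot, models
import pickle,numpy as np,cv2
s=status.read_state();w=vision.capture("wrist");c=vision.capture("scene")
print(s["position"],s["force"],s["opening"])
cv2.imwrite("pics/w3.png",w["img"][:,:,::-1])
cv2.imwrite("pics/s3.png",cv2.resize(c["img"][120:320,240:500],None,fx=3,fy=3)[:,:,::-1])
```

```text
[ 0.45686087 -0.06842293  0.11946852] [-0.23695511  0.03693719 -0.14216591] 0.6518457662543988
```

View pics/w3.png

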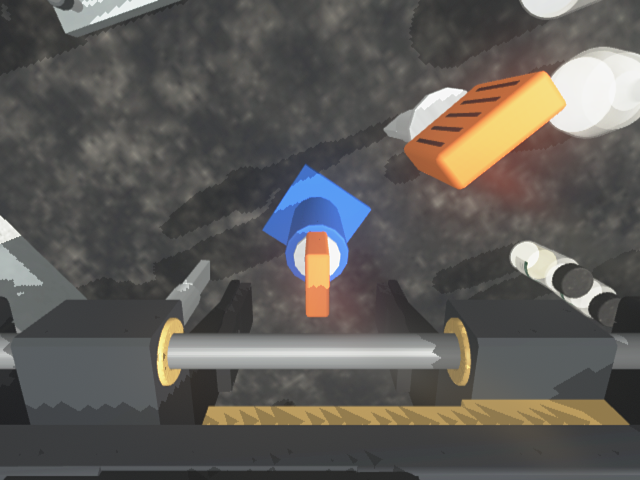

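View pics/s3.png

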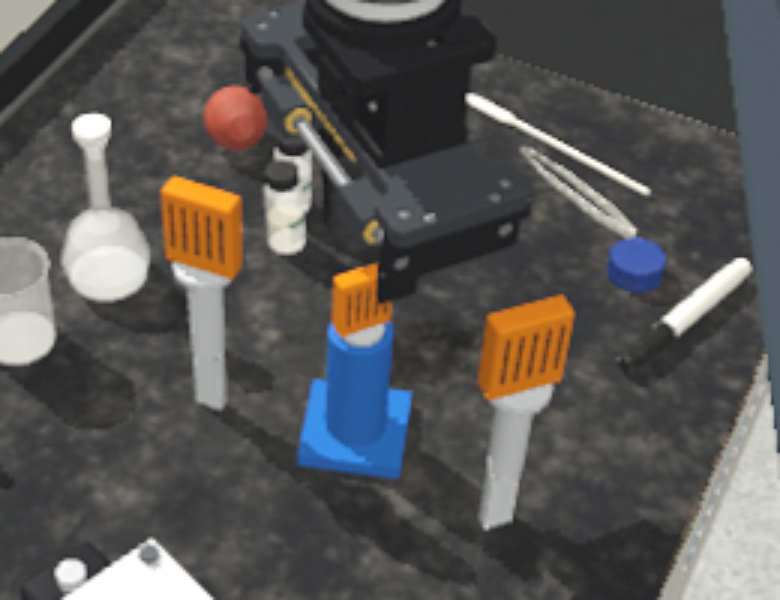

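The handle top spans rows 253–317 at column 317, and that is centred between the open fingers. Closing.

Emit:
send_rows --pt "0 0.04 0 0 0 0 0.3" --pt "0 0 0 0 0 0 1" --pt "0 0 0 0 0 0 1" --pt "0 0 0 0 0 0 1" --pt "0 0 0 0 0 0 1" --pt "0 0 0 0 0 0 1"

```text
time_s: 10.35
position: [0.4583, -0.0691, 0.1198]
tcp_rot: [[0.614, 0.789, -0.0], [0.789, -0.614, 0.0], [-0.0, -0.0, -1.0]]
force: [-0.2, 0.3, -0.6]
opening: 0.064
```

Emit:
send_rows --pt "0 0 0 0 0 0 1" --pt "0 0 0 0 0 0 1" --pt "0 0 -0.4 0 0 0 1" --pt "0 0 -0.4 0 0 0 1" --pt "0 0 0 0 0 0 1"

```text
time_s: 10.98
position: [0.4593, -0.0695, 0.141]
tcp_rot: [[0.615, 0.789, 0.003], [0.789, -0.615, -0.001], [0.001, 0.003, -1.0]]
force: [-0.8, 0.8, 0.3]
opening: 0.003
```

The opening fell to 0.003, so nothing was gripped. I'll look.

Run:
```python
from rig import status, vision, bot, models
import pickle,numpy as np,cv2
s=status.read_state();w=vision.capture("wrist");c=vision.capture("scene")
pickle.dump((s,w,c),open("w4.pkl","wb"))
print(s["position"],s["force"],s["opening"])
cv2.imwrite("pics/w4.png",w["img"][:,:,::-1])
cv2.imwrite("pics/s4.png",cv2.resize(c["img"][120:320,240:500],None,fx=3,fy=3)[:,:,::-1])
```

```text
[ 0.45928709 -0.06948055  0.14103034] [-0.81776213  0.79012029  0.32494157] 0.003338397140570365
```

View pics/w4.png

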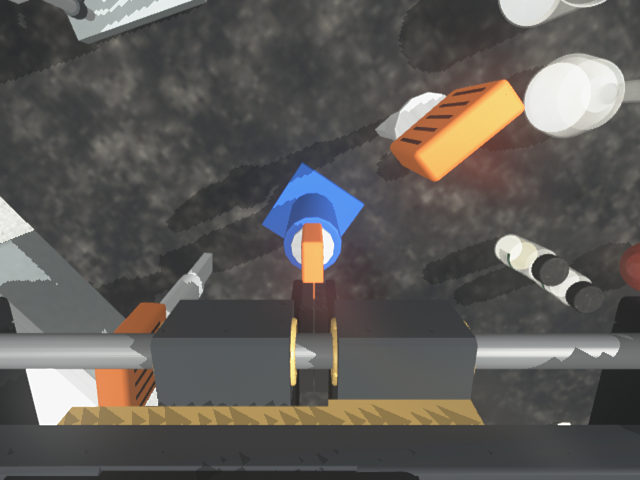

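View pics/s4.png

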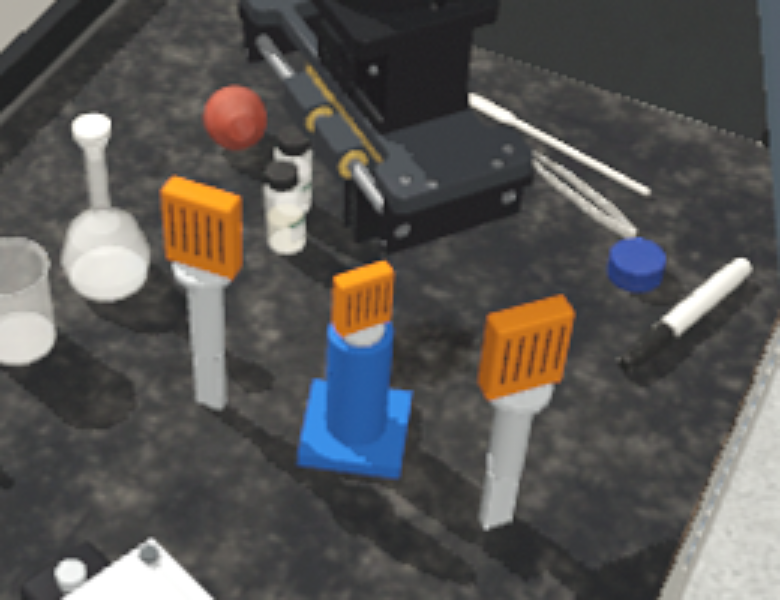

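The shut fingers came down beside the handle: in w4 the tips are at row ≥282, while the handle spans rows 222–283. I'll use the depth images to find where the fingertips really are in the tool frame.

Run:
```python
import pickle,numpy as np,cv2
from h import *
s,w,c=pickle.load(open("w4.pkl","rb"))
T,ok=cloud(w,w["hand_eye"])
for r in range(215,400,8):
    print(r,[T[r,cc].round(4).tolist() if ok[r,cc] else None for cc in (302,312,322)], w["img"][r,312])
W,ok=cloud(c)
print("scene")
# column thru fingers: crop (360,y)-> full 240+120=360
for y in range(180,236,3): print(y,[(W[y,x].round(3).tolist(),c["img"][y,x].tolist()) for x in (358,362)])
```

```text
215 [[0.0176, -0.0081, 0.0543], [0.0184, -0.0015, 0.0511], [0.0171, 0.0052, 0.0563]] [ 66  94 166]
223 [[0.0145, -0.0079, 0.0451], [0.0167, -0.0014, 0.037], [0.0145, 0.005, 0.0452]] [178 123 131]
231 [[0.0145, -0.0074, 0.0267], [0.0167, -0.0014, 0.0188], [0.0104, 0.0049, 0.0408]] [205 117  79]
239 [[0.0157, -0.0068, 0.0063], [0.0167, -0.0013, 0.0032], [0.0153, 0.0042, 0.0077]] [208 118  79]
247 [[0.0136, -0.0066, -0.0012], [0.0141, -0.0013, -0.0025], [0.0137, 0.004, -0.0014]] [247 192 110]
255 [[0.0089, -0.0067, -0.0007], [0.0093, -0.0013, -0.0019], [0.0092, 0.0041, -0.0014]] [247 191 109]
263 [[0.0047, -0.0067, -0.0017], [0.0048, -0.0013, -0.0018], [0.0045, 0.0041, -0.0012]] [247 190 109]
271 [[-0.0002, -0.0067, -0.001], [0.0006, -0.0013, -0.003], [0.0004, 0.0041, -0.0025]] [247 189 108]
279 [[-0.0051, -0.0068, -0.0004], [-0.0044, -0.0013, -0.0021], [-0.0052, 0.0042, -0.0003]] [247 189 108]
287 [[0.0092, -0.0055, -0.0429], [0.0088, -0.0012, -0.042], [0.0086, 0.0032, -0.0416]] [107  73  70]
295 [[0.0085, -0.0053, -0.0494], [0.0087, -0.0011, -0.0499], [0.0084, 0.0031, -0.0493]] [105  
[... 2248 characters left out ...]
[([0.459, -0.06, 0.144], [255, 174, 37]), ([0.207, 0.512, 0.764], [240, 147, 37])]
216 [([0.457, -0.056, 0.141], [195, 112, 29]), ([0.453, -0.063, 0.138], [163, 92, 34])]
219 [([0.457, -0.057, 0.133], [181, 103, 32]), ([0.454, -0.066, 0.127], [128, 75, 35])]
222 [([0.457, -0.057, 0.127], [176, 99, 29]), ([0.452, -0.064, 0.123], [138, 81, 36])]
225 [([0.457, -0.058, 0.118], [172, 96, 30]), ([0.452, -0.064, 0.115], [140, 79, 35])]
228 [([0.458, -0.061, 0.107], [193, 110, 26]), ([0.452, -0.064, 0.108], [194, 105, 17])]
231 [([0.457, -0.06, 0.101], [191, 183, 181]), ([0.451, -0.062, 0.102], [190, 193, 192])]
234 [([0.454, -0.054, 0.1], [168, 172, 173]), ([0.448, -0.058, 0.099], [186, 185, 179])]
```

The fingers are right in x and y, but their real tips sit about 37–40 mm above the reported TCP: the scene camera has the tips at z≈0.178 while TCP reads 0.141. So the gripper was simply too high. I'll refine that offset and check what the body will clear.

Run:
```python
import pickle,numpy as np,cv2
from h import *
s,w,c=pickle.load(open("w4.pkl","rb"))
T,ok=cloud(w,w["hand_eye"])
for r in range(279,288): print(r,[T[r,cc].round(4).tolist() for cc in (305,312,319)])
W,ok=cloud(c);R=np.array(s["tcp_rot"])
Q=(W-np.array(s["position"]))@R   # tool coords
m=ok&(np.linalg.norm(Q[...,:2],axis=-1)<.13)&(W[...,2]>.15)
sat=cv2.cvtColor(c["img"],cv2.COLOR_RGB2HSV)[...,1]
m&=(sat<90)
for y0 in np.arange(-.12,.12,.02):
    q=Q[m&(Q[...,1]>=y0)&(Q[...,1]<y0+.02)]
    if len(q): print(round(y0,2),len(q),"max toolz",np.percentile(q[:,2],[95,99.5,100]).round(4),"x",np.percentile(q[:,0],[1,99]).round(3))
```

```text
279 [[-0.0047, -0.0051, -0.0016], [-0.0044, -0.0013, -0.0021], [-0.0044, 0.0025, -0.0021]]
280 [[-0.0048, -0.0051, -0.0025], [-0.0048, -0.0013, -0.0025], [-0.0056, 0.0025, -0.0008]]
281 [[-0.006, -0.0051, -0.0012], [-0.0055, -0.0013, -0.0024], [-0.0058, 0.0025, -0.0016]]
282 [[-0.006, -0.0051, -0.0026], [-0.0064, -0.0013, -0.0017], [-0.0062, 0.0025, -0.002]]
283 [[0.0082, -0.0043, -0.0364], [0.0085, -0.0012, -0.0369], [0.0085, 0.002, -0.0371]]
284 [[0.0084, -0.0043, -0.0378], [0.0084, -0.0012, -0.0378], [0.0086, 0.002, -0.0383]]
285 [[0.0085, -0.0043, -0.0391], [0.0088, -0.0012, -0.0398], [0.008, 0.002, -0.0379]]
286 [[0.0085, -0.0042, -0.0403], [0.0087, -0.0012, -0.0407], [0.0083, 0.0019, -0.0398]]
287 [[0.0084, -0.0042, -0.0411], [0.0088, -0.0012, -0.042], [0.0084, 0.0019, -0.041]]
-0.12 509 max toolz [-0.3712 -0.3662 -0.3653] x [0.016 0.03 ]
-0.1 1864 max toolz [-0.1119 -0.108  -0.106 ] x [-0.037  0.036]
-0.08 1239 max toolz [-0.1485 -0.1223 -0.1203] x [-0.066  0.041]
-0.06 2638 max toolz [-0.1494 -0.1228 -0.1188] x [-0.059  0.05 ]
-0.04 4325 max toolz [-0.1568 -0.1154 -0.1043] x [-0.052  0.057]
-0.02 1766 max toolz [-0.0589 -0.0402 -0.0373] x [-0.048  0.062]
0.0 812 max toolz [-0.0671 -0.0401 -0.0361] x [0.008 0.064]
0.02 148 max toolz [-0.118  -0.1133 -0.113 ] x [0.018 0.063]
0.04 104 max toolz [-0.1219 -0.1188 -0.1183] x [0.017 0.032]
0.06 402 max toolz [-0.1111 -0.1067 -0.106 ] x [-0.006  0.036]
0.08 135 max toolz [-0.1188 -0.1114 -0.1096] x [-0.001  0.036]
```

Emit:
send_rows --pt "0 0 0 0 0 0 -0.3" --pt "0 0 0 0 0 0 -0.3" --pt "0 0 0 0 0 0 -0.3" --pt "0 0 0 0 0 0 -0.3" --pt "0 0 0.75 0 0 0 -0.3" --pt "0 0 0.75 0 0 0 -0.3" --pt "0 0 0.74 0 0 0 -0.3" --pt "0 0 0 0 0 0 -0.3" --pt "0 0 0 0 0 0 0.5" --pt "0 0 0 0 0 0 1" --pt "0 0 0 0 0 0 1" --pt "0 0 0 0 0 0 1"

```text
time_s: 12.58
position: [0.4585, -0.0692, 0.0842]
tcp_rot: [[0.615, 0.789, 0.001], [0.789, -0.615, -0.0], [0.0, 0.001, -1.0]]
force: [0.3, -0.9, -0.2]
opening: 0.283
```

Emit:
send_rows --pt "0 0 0 0 0 0 1" --pt "0 0 0 0 0 0 1" --pt "0 0 0 0 0 0 1"

```text
time_s: 12.95
position: [0.4584, -0.0691, 0.0839]
tcp_rot: [[0.615, 0.789, 0.0], [0.789, -0.615, -0.0], [0.0, 0.0, -1.0]]
force: [-0.5, 0.6, 2.5]
opening: 0.136
```

Gripped: the opening is 0.136, or 12 mm. Lifting 130 mm.

Emit:
send_rows --pt "0 0 -0.4 0 0 0 1" --pt "0 0 -0.8 0 0 0 1" --pt "0 0 -0.8 0 0 0 1" --pt "0 0 -0.8 0 0 0 1" --pt "0 0 -0.8 0 0 0 1" --pt "0 0 -0.8 0 0 0 1" --pt "0 0 -0.8 0 0 0 1" --pt "0 0 0 0 0 0 1" --pt "0 0 0 0 0 0 1"

```text
time_s: 14.08
position: [0.4576, -0.0688, 0.2133]
tcp_rot: [[0.615, 0.789, -0.001], [0.789, -0.615, 0.0], [-0.0, -0.001, -1.0]]
force: [0.2, 0.3, -1.3]
opening: 0.134
```

Run:
```python
from rig import status, vision, bot, models
import pickle,numpy as np,cv2
s=status.read_state();w=vision.capture("wrist");c=vision.capture("scene")
pickle.dump((s,w,c),open("w5.pkl","wb"))
print(s["position"],s["force"],s["opening"])
cv2.imwrite("pics/w5.png",w["img"][:,:,::-1])
cv2.imwrite("pics/s5.png",cv2.resize(c["img"][100:300,240:500],None,fx=3,fy=3)[:,:,::-1])
```

```text
[ 0.45758415 -0.06880671  0.21332302] [ 0.20074309  0.26782792 -1.31320413] 0.13447392362827965
```

View pics/w5.png

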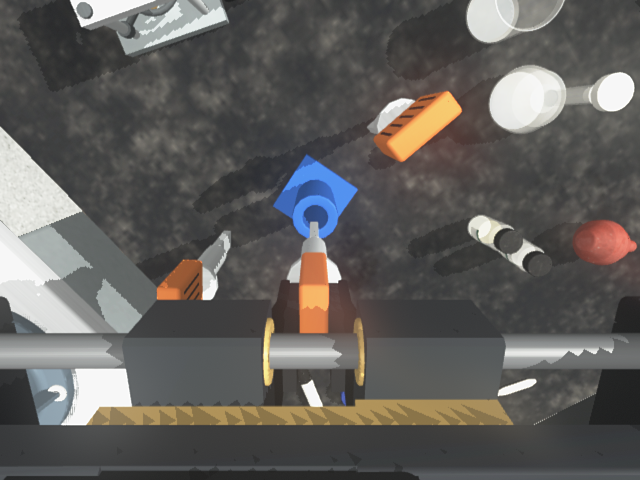

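View pics/s5.png

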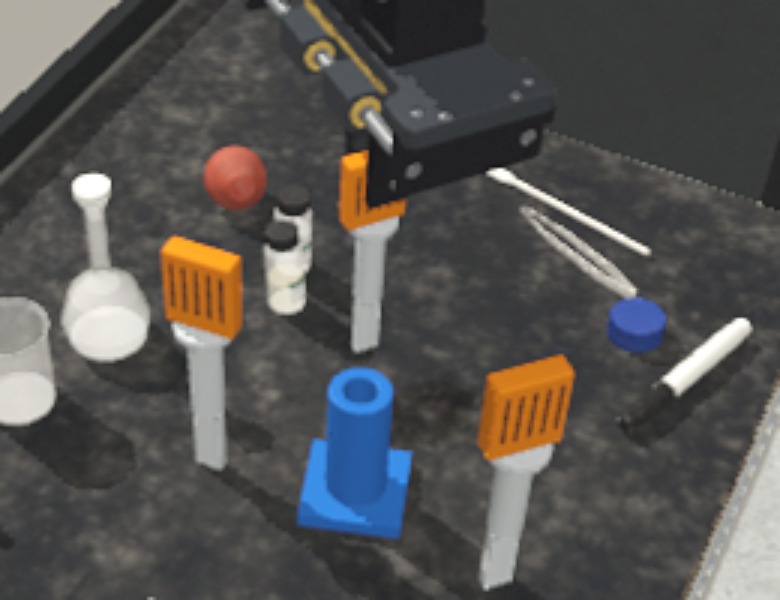

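The shaft is out of the sleeve, hanging upright, with its tip at (314,223) in the wrist view. I'll measure the tip in tool coordinates.

Run:
```python
import pickle,numpy as np,cv2
from h import *
s,w,c=pickle.load(open("w5.pkl","rb"))
T,ok=cloud(w,w["hand_eye"]);img=w["img"]
for r in range(219,300,3):
    row=T[r]; m=(abs(row[:,1])<.03)&(row[:,2]<.086)&(row[:,2]>-.06)&(abs(row[:,0])<.03)
    if m.any():
        xs=np.nonzero(m)[0]; print(r,xs.min(),xs.max(),"ymid",((row[xs.min(),1]+row[xs.max(),1])/2).round(4),"w",(row[xs.max(),1]-row[xs.min(),1]).round(4),"x",np.median(row[xs,0]).round(4),"z",np.median(row[xs,2]).round(4))
cv2.imwrite("pics/tip.png",cv2.resize(img[205:340,260:370],None,fx=5,fy=4.4)[:,:,::-1])
# scene: shaft points
W,ok=cloud(c);R=np.array(s["tcp_rot"]);Q=(W-np.array(s["position"]))@R
m=ok&(np.hypot(Q[...,0],Q[...,1])<.03)&(W[...,2]>.12)
for z0 in np.arange(-.03,.09,.01):
    q=Q[m&(Q[...,2]>=z0)&(Q[...,2]<z0+.01)]
    if len(q): print(round(z0,2),len(q),np.percentile(q[:,0],[2,50,98]).round(4),np.percentile(q[:,1],[2,50,98]).round(4))
print("tip toolz scene",np.percentile(Q[m][:,2],[99,99.8,100]))
```

```text
222 310 317 ymid -0.0005 w 0.0051 x 0.0068 z 0.0771
225 310 317 ymid -0.0005 w 0.005 x 0.0069 z 0.0682
228 310 317 ymid -0.0005 w 0.0048 x 0.0068 z 0.0608
231 310 317 ymid -0.0005 w 0.0047 x 0.0068 z 0.0534
234 309 318 ymid -0.0005 w 0.0059 x 0.0066 z 0.0468
237 309 318 ymid -0.0005 w 0.0057 x 0.0072 z 0.0382
240 305 322 ymid -0.0005 w 0.0108 x 0.0068 z 0.033
243 303 324 ymid -0.0005 w 0.0133 x 0.0069 z 0.0265
246 302 325 ymid -0.0005 w 0.0146 x 0.0067 z 0.0215
249 302 325 ymid -0.0005 w 0.0141 x 0.0067 z 0.0159
252 301 326 ymid -0.0005 w 0.0154 x 0.0168 z -0.0185
255 301 326 ymid -0.0005 w 0.0149 x 0.0168 z -0.0228
258 300 327 ymid -0.0005 w 0.0135 x 0.0169 z -0.0273
261 296 331 ymid -0.0005 w 0.0177 x 0.0168 z -0.031
264 292 335 ymid -0.0005 w 0.0219 x 0.0164 z -0.0338
267 291 336 ymid -0.0004 w 0.0225 x 0.0164 z -0.0376
270 289 338 ymid -0.0005 w 0.0248 x 0.0164 z -0.041
273 288 339 ymid -0.0005 w 0.0259 x 0.0153 z -0.0419
276 287 340 ymid -0.0005 w 0.0268 x 0.0159 z -0.0466
279 287 340 ymid -0.0005 w 0.0266 x 0.0156 z -0.0491
282 281 346 ymid -0.0005 w 0.0288 x 0.0101 z -0.0396
2
[... 276 characters left out ...]
.0152  0.0032  0.0171] [-0.0093 -0.0073  0.0001]
-0.02 89 [-0.0113  0.0015  0.0143] [-0.0157 -0.0099 -0.0039]
-0.01 34 [-0.0057  0.0035  0.0068] [-0.0108 -0.0081  0.0006]
0.0 44 [-0.0065  0.0034  0.0075] [-0.0103 -0.007  -0.    ]
0.01 44 [-0.0051  0.0034  0.0077] [-0.0102 -0.0074 -0.0016]
0.02 42 [-0.0053  0.0032  0.0075] [-0.0097 -0.0077 -0.0016]
0.03 38 [-0.0061  0.0028  0.0075] [-0.0093 -0.0072  0.0022]
0.04 32 [-0.0061  0.003   0.0072] [-0.0066 -0.0041  0.0014]
0.05 35 [-0.0065  0.0012  0.0068] [-0.0067 -0.0045  0.0004]
0.06 36 [-0.0074  0.0004  0.0069] [-0.0063 -0.0038  0.0011]
0.07 25 [-0.0059  0.0006  0.0067] [-0.0055 -0.0042 -0.0014]
tip toolz scene [0.07347667 0.07664126 0.07748966]
```

View pics/tip.png

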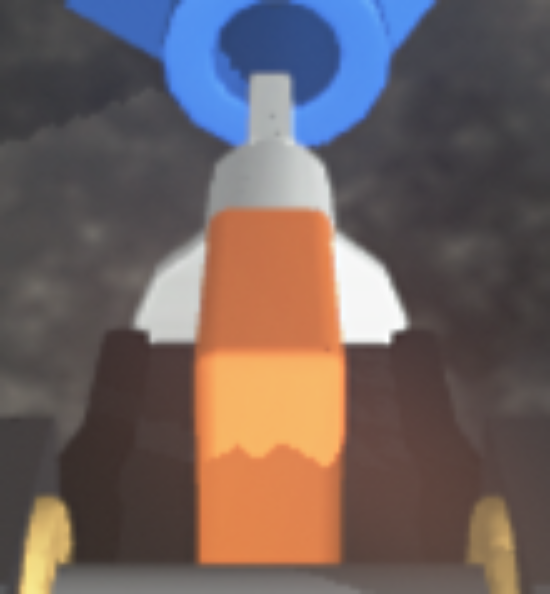

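The shaft hangs straight: its axis in the tool frame is (-0.0002, -0.0005), with the tip at tool z≈+0.078. Next I'll turn the tang to the slot direction (7.3° world) and go to a second look at the bore at that yaw.

Emit:
send_rows --pt "0 0 0 0 0 0.9 1" --pt "0 0 0 0 0 0.9 1" --pt "0 0 0 0 0 0.9 1" --pt "0 0 0 0 0 0.9 1" --pt "0 0 0 0 0 0.88 1" --pt "0 0 0 0 0 0 1"

```text
time_s: 14.92
position: [0.4578, -0.0689, 0.213]
tcp_rot: [[0.992, 0.128, -0.002], [0.128, -0.992, 0.001], [-0.002, -0.001, -1.0]]
force: [-0.4, 0.5, -0.8]
opening: 0.136
```

Emit:
send_rows --pt "-0.17 -0.9 0 0 0 0 1" --pt "-0.17 -0.93 0 0 0 0 1" --pt "-0.17 -0.93 0 0 0 0 1" --pt "-0.17 -0.93 0 0 0 0 1" --pt "-0.17 -0.93 0 0 0 0 1" --pt "-0.17 -0.93 0 0 0 0 1" --pt "-0.17 -0.93 0 0 0 0 1" --pt "-0.17 -0.93 0 0 0 0 1" --pt "-0.17 -0.93 0 0 0 0 1" --pt "-0.17 -0.93 0 0 0 0 1" --pt "0 0 0 0 0 0 1" --pt "0 0 0 0 0 0 1"

```text
time_s: 16.42
position: [0.3869, 0.155, 0.2136]
tcp_rot: [[0.992, 0.128, -0.0], [0.128, -0.992, -0.001], [-0.0, 0.0, -1.0]]
force: [0.2, 0.0, -1.4]
opening: 0.134
```

```bash
cat > look.py <<'E'
from rig import status, vision
import pickle,numpy as np,cv2,sys
from h import *
tag,r0,r1,c0,c1=sys.argv[1],*map(int,sys.argv[2:6])
s=status.read_state();w=vision.capture("wrist");pickle.dump((s,w),open(tag+".pkl","wb"))
P=wpose(s,w);img=w["img"];R=np.array(s["tcp_rot"])
print("t",s["time_s"],"pos",s["position"],"yaw",np.degrees(np.arctan2(R[1,0],R[0,0])),"j",np.round(s["joint_positions"],1),"cam",P[:3,3].round(4))
cv2.imwrite(f"pics/{tag}.png",img[:,:,::-1])
E
python3 look.py w6 0 0 0 0
```

```text
t 16.425 pos [0.38687945 0.15502585 0.21362403] yaw 7.374182587070876 j [  6.4  11.7 108.2  -0.   60.1  89.1] cam [0.4654 0.1651 0.412 ]
```

View pics/w6.png

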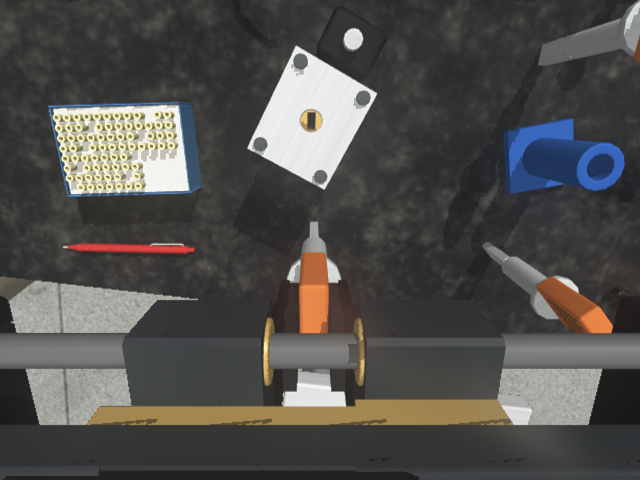

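The slot at (311,121) now lines up with the tang's direction in the view (tip at (314,223)). Measuring again at this yaw.

```bash
cat > bore.py <<'E'
import pickle,numpy as np,cv2,sys
from h import *
tag,r0,c0=sys.argv[1],int(sys.argv[2]),int(sys.argv[3])
s,w=pickle.load(open(tag+".pkl","rb"))[:2];P=wpose(s,w);img=w["img"];R=np.array(s["tcp_rot"])
hsv=cv2.cvtColor(img,cv2.COLOR_RGB2HSV);sub=slice(r0-18,r0+19),slice(c0-18,c0+19)
V=hsv[sub][...,2].astype(int);S=hsv[sub][...,1]
def st(m,z,n):
    k,l,q,_=cv2.connectedComponentsWithStats(m.astype(np.uint8));i=1+q[1:,4].argmax();yy,xx=np.nonzero(l==i)
    p=np.array([ray(w,(x+c0-18,y+r0-18),z,P)[:2] for x,y in zip(xx,yy)])
    q=p-p.mean(0);e,v=np.linalg.eigh(q.T@q);d=v[:,1]
    print(n,len(p),"ctr",p.mean(0).round(5),"dir",((np.degrees(np.arctan2(d[1],d[0]))+90)%180-90).round(2),(np.sqrt(e/len(q)*12)*1e3).round(2),"tool",(R.T@(np.r_[p.mean(0),z]-s["position"])).round(5))
st((S>60)|(V<130),.095,"bore")
st(V<100,.038,"slot")
E
python3 bore.py w6 121 311; python3 bore.py w1 118 313
python3 - <<'E'
import pickle,numpy as np
from h import *
s,w=pickle.load(open("w6.pkl","rb"));T,ok=cloud(w,w["hand_eye"])
for r in range(222,260,6):
    row=T[r]; m=(abs(row[:,1])<.03)&(row[:,2]<.086)&(row[:,2]>-.06)&(abs(row[:,0])<.03);xs=np.nonzero(m)[0]
    print(r,xs.min(),xs.max(),(row[xs.min(),1]+row[xs.max(),1])/2,np.median(row[xs],0))
E
```

```text
bore 364 ctr [0.46353 0.16653] dir 42.87 [14.07 14.34] tool [ 0.07752 -0.00163  0.1186 ]
slot 112 ctr [0.46321 0.16656] dir 7.3 [ 6.36 14.05] tool [ 0.07722 -0.00173  0.1756 ]
bore 572 ctr [0.46356 0.1667 ] dir 66.36 [13.95 14.28] tool [ 0.07956 -0.0013   0.05357]
slot 172 ctr [0.46344 0.16673] dir 5.91 [ 6.52 14.34] tool [ 0.07964 -0.00124  0.11057]
222 310 317 0.0005544691047570554 [0.00668406 0.00055281 0.07742267]
228 310 317 0.0005416812579906631 [0.00677613 0.00053627 0.0607804 ]
234 310 318 0.0008580590053866674 [0.00686969 0.0008472  0.04586742]
240 305 322 0.000514302243623014 [0.00677364 0.00050768 0.03303573]
246 302 325 0.0005160620899674084 [0.00685537 0.00049567 0.02085083]
252 301 326 0.0004906671550659082 [ 0.0166457   0.00045032 -0.01824066]
258 300 327 0.000492176095790945 [ 0.01682432  0.00044178 -0.02729534]
```

Emit:
send_rows --pt "0.78 -0.02 0 0 0 0 1" --pt "0.78 -0.02 0 0 0 0 1" --pt "0.78 -0.02 0 0 0 0 1" --pt "0.77 -0.02 0 0 0 0 1" --pt "0 0 0 0 0 0 1" --pt "0 0 0 0 0 0 1" --pt "0 0 0 0 0 0 1"

```text
time_s: 17.35
position: [0.4626, 0.1669, 0.2137]
tcp_rot: [[0.992, 0.127, -0.001], [0.127, -0.992, -0.0], [-0.001, 0.0, -1.0]]
force: [0.4, -0.4, -1.7]
opening: 0.132
```

```bash
python3 look.py w7 0 0 0 0
python3 - <<'E'
import pickle,cv2,numpy as np
from h import *
from rig import vision
for t in ("w1","w5","w6","w7"):
    d=pickle.load(open(t+".pkl","rb"));print(t,d[1]["hand_eye"][:3].round(4).tolist())
s,w=d;T,ok=cloud(w,w["hand_eye"])
for r in range(219,260,6):
    row=T[r]; m=(abs(row[:,1])<.03)&(row[:,2]<.086)&(row[:,2]>-.06)&(abs(row[:,0])<.03);xs=np.nonzero(m)[0]
    if len(xs):print(r,xs.min(),xs.max(),(row[xs.min(),1]+row[xs.max(),1])/2,np.median(row[xs],0))
cv2.imwrite("pics/w7c.png",cv2.resize(w["img"][120:300,220:410],None,fx=4,fy=3.3)[:,:,::-1])
c=vision.capture("scene");cv2.imwrite("pics/s7c.png",cv2.resize(c["img"][220:400,200:400],None,fx=3.3,fy=3.3,interpolation=cv2.INTER_CUBIC)[:,:,::-1])
E
```

```text
t 17.35 pos [0.46259886 0.16692583 0.21369514] yaw 7.277524779310267 j [ 6.8 17.9 98.8 -0.  63.3 89.5] cam [0.5413 0.1768 0.412 ]
w1 [[0.0011, 0.9564, 0.2921, 0.0792], [1.0, -0.001, -0.0005, -0.0006], [-0.0002, 0.2921, -0.9564, -0.1984]]
w5 [[0.0011, 0.9564, 0.2921, 0.0792], [1.0, -0.001, -0.0005, -0.0006], [-0.0002, 0.2921, -0.9564, -0.1984]]
w6 [[0.0011, 0.9565, 0.2916, 0.0791], [1.0, -0.0008, -0.0012, 0.0002], [-0.0009, 0.2917, -0.9565, -0.1984]]
w7 [[0.0011, 0.9565, 0.2916, 0.0791], [1.0, -0.0008, -0.0012, 0.0002], [-0.0009, 0.2916, -0.9565, -0.1984]]
225 310 317 0.0005479539406687054 [0.00674637 0.00054741 0.06880229]
231 310 318 0.0008907922404841576 [0.00680683 0.00086732 0.05318286]
237 309 318 0.0004986930794590842 [0.00723148 0.00051538 0.03794247]
243 303 324 0.0004944721368582198 [0.00687047 0.0005015  0.02662614]
249 302 325 0.0005004506175426333 [0.0067608  0.00049173 0.01560516]
255 301 326 0.0004903525789808558 [ 0.01680737  0.00044729 -0.0230665 ]
```

View pics/w7c.png

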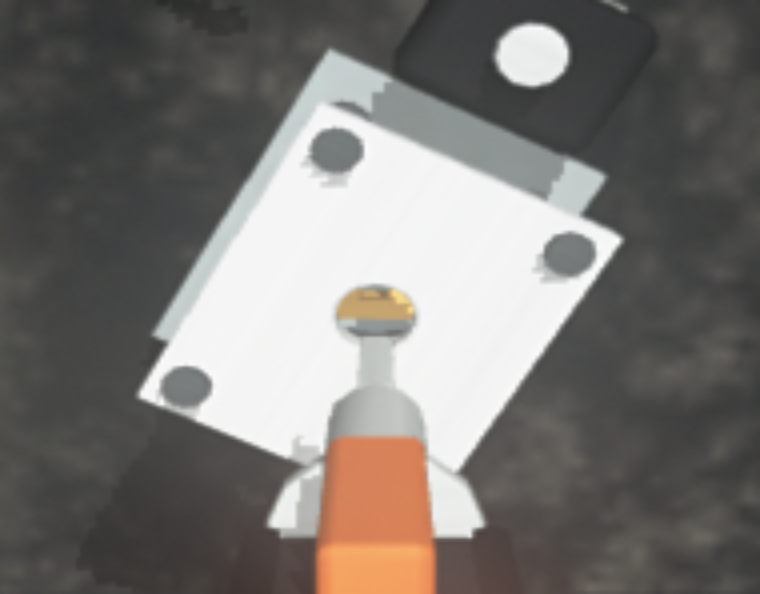

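View pics/s7c.png

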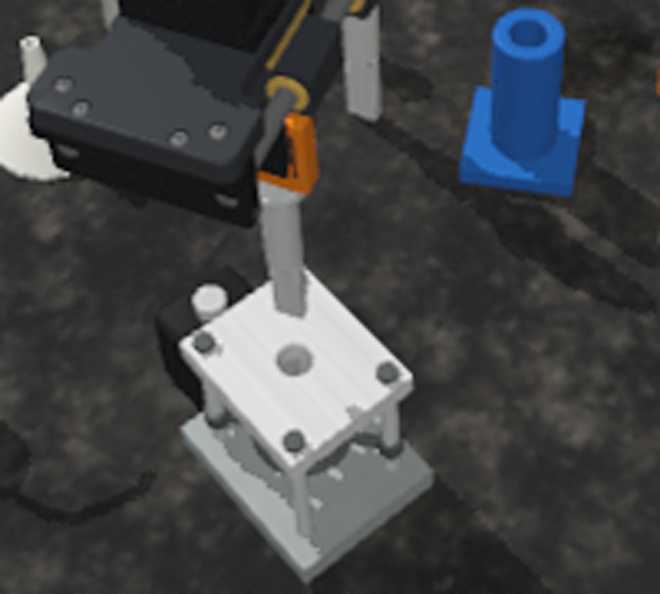

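The bore is at about (314,215), with the tang in line with it in column. I'll compute the remaining offset from this same frame.

Run:
```python
import pickle,cv2,numpy as np
from h import *
s,w=pickle.load(open("w7.pkl","rb"));P=wpose(s,w);R=np.array(s["tcp_rot"])
img=w["img"];g=img.astype(int).min(2)
for r in range(203,228): print(r,g[r,300:329].tolist())
pts=[]
for c in range(306,322):
    col=g[200:215,c]; i=np.argmax(col<190); a,b=col[i-1],col[i]; sub=200+i-1+(a-190)/(a-b)
    pts.append((c,sub))
for r in range(209,217):
    row=g[r,296:332]; k=np.nonzero(row<190)[0]
    if len(k):
        i=k[0];pts.append((296+i-1+(row[i-1]-190)/(row[i-1]-row[i]),r))
        i=k[-1];pts.append((296+i+(190-row[i])/(row[i+1]-row[i]),r))
Q=np.array([R.T@(ray(w,p,.095,P)-s["position"]) for p in pts])[:,:2]
from scipy.optimize import least_squares
f=least_squares(lambda p:np.hypot(Q[:,0]-p[0],Q[:,1]-p[1])-.0085,[0,0],loss="soft_l1",f_scale=3e-4);print("bore in tool",f.x,(f.fun*1e3).round(2))
f=least_squares(lambda p:np.hypot(Q[:,0]-p[0],Q[:,1]-p[1])-p[2],[0,0,.0085],loss="soft_l1",f_scale=3e-4);print(f.x)
```

```text
203 [243, 244, 244, 244, 244, 244, 244, 245, 245, 244, 243, 243, 245, 245, 246, 245, 245, 245, 245, 245, 245, 244, 244, 243, 243, 243, 244, 244, 244]
204 [243, 244, 244, 244, 244, 244, 245, 245, 245, 244, 244, 245, 246, 246, 246, 246, 245, 245, 245, 245, 245, 244, 244, 243, 243, 244, 244, 244, 244]
205 [244, 244, 244, 244, 244, 244, 245, 245, 245, 242, 244, 245, 246, 241, 246, 245, 245, 245, 245, 245, 244, 244, 243, 243, 243, 244, 244, 244, 244]
206 [244, 244, 244, 244, 244, 245, 245, 245, 242, 222, 221, 208, 187, 173, 176, 185, 206, 224, 237, 244, 245, 244, 244, 243, 244, 244, 244, 244, 244]
207 [244, 244, 244, 244, 245, 245, 245, 228, 201, 150, 160, 150, 146, 144, 142, 143, 151, 154, 177, 225, 241, 243, 244, 244, 244, 244, 244, 244, 244]
208 [244, 244, 244, 245, 245, 245, 230, 182, 132, 109, 115, 121, 123, 121, 109, 103, 104, 112, 141, 164, 207, 232, 243, 244, 244, 244, 244, 244, 244]
209 [244, 244, 244, 245, 245, 232, 171, 120, 109, 105, 105, 110, 111, 112, 109, 93, 93, 109, 134, 140, 153, 191, 233, 244, 244, 244, 244, 244, 244]
210 [244, 244, 245, 245, 234, 181, 117, 106, 109, 10
[... 2214 characters left out ...]
5, 245, 244, 245, 245, 246, 247, 242, 194, 191, 192, 193, 195, 195, 196, 199, 219, 244, 244, 245, 245, 245, 244, 243, 243, 243, 244]
226 [245, 245, 245, 244, 245, 245, 245, 245, 246, 238, 191, 192, 192, 193, 195, 196, 196, 202, 230, 245, 245, 245, 245, 244, 244, 243, 243, 244, 244]
227 [245, 245, 245, 244, 245, 245, 244, 245, 245, 233, 191, 192, 193, 194, 195, 196, 196, 201, 228, 245, 245, 245, 245, 244, 243, 243, 243, 244, 244]
bore in tool [0.0012708  0.00048154] [ 0.09  0.07  0.06  0.21 -0.15 -0.23 -0.08  0.02 -0.02 -0.02 -0.16 -0.05
  0.05 -0.11 -0.1   0.05  0.09  0.05  0.12  0.07  0.04  0.07  0.05  0.02
  0.11  0.07  0.01  0.06 -0.04  0.06 -0.13  0.05]
[0.00120004 0.00048015 0.00855531]
```

The offset left is +1.4 mm in tool x and 0 in y. I'll correct it and lower into the top bearing, stopping above the collar.

Emit:
send_rows --pt "0.055 0 0.3 0 0 0 1" --pt "0 0 0.4 0 0 0 1" --pt "0 0 0.4 0 0 0 1" --pt "0 0 0.2 0 0 0 1" --pt "0 0 0.2 0 0 0 1" --pt "0 0 0.2 0 0 0 1" --pt "0 0 0 0 0 0 1"

```text
time_s: 18.32
position: [0.4647, 0.1674, 0.1709]
tcp_rot: [[0.992, 0.127, -0.001], [0.127, -0.992, -0.0], [-0.001, -0.0, -1.0]]
force: [0.0, 0.1, -1.2]
opening: 0.136
```

Emit:
send_rows --pt "0 0 0.2 0 0 0 1" --pt "0 0 0.2 0 0 0 1" --pt "0 0 0.2 0 0 0 1" --pt "0 0 0.2 0 0 0 1" --pt "0 0 0 0 0 0 1"

```text
time_s: 18.95
position: [0.4648, 0.1674, 0.1508]
tcp_rot: [[0.992, 0.127, -0.001], [0.127, -0.992, -0.0], [-0.001, -0.0, -1.0]]
force: [-0.8, -0.7, -1.6]
opening: 0.136
```

```bash
python3 look.py w8 0 0 0 0
python3 - <<'E'
import pickle,cv2
s,w=pickle.load(open("w8.pkl","rb"))
cv2.imwrite("pics/w8c.png",cv2.resize(w["img"][180:300,250:380],None,fx=6,fy=5,interpolation=cv2.INTER_CUBIC)[:,:,::-1])
from rig import models
E
```

```text
t 18.95 pos [0.46479053 0.16736591 0.15077465] yaw 7.27673225425707 j [  6.8  23.2 102.7   0.   54.1  89.5] cam [0.5434 0.1772 0.3491]
```

View pics/w8c.png

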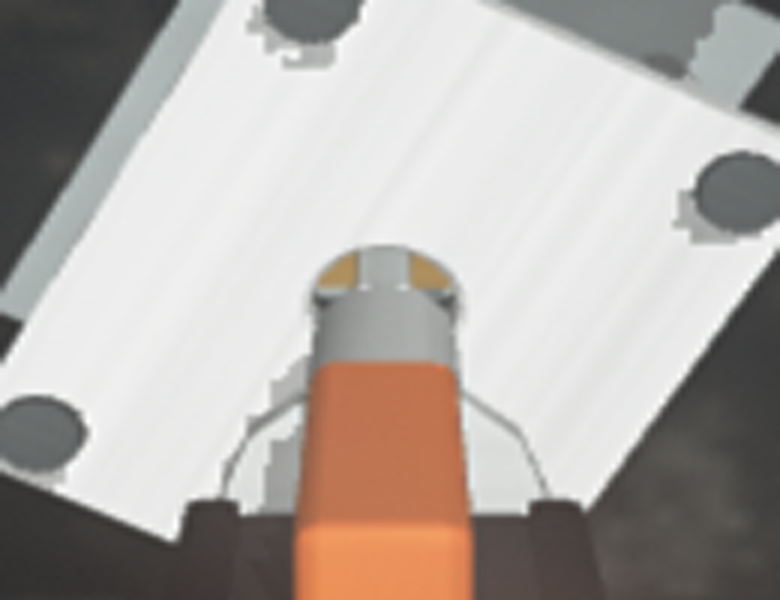

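In the crop, the tang (358–410) is centred in the bore (310–462) sideways, but it sits about 1 mm too far along +x, and the pose reading agrees. I'll correct by -1 mm and lower the shank in.

Emit:
send_rows --pt "-0.04 0.008 0 0 0 0 1" --pt "0 0 0 0 0 0 1" --pt "0 0 0.15 0 0 0 1" --pt "0 0 0.15 0 0 0 1" --pt "0 0 0.15 0 0 0 1" --pt "0 0 0.1 0 0 0 1" --pt "0 0 0 0 0 0 1"

```text
time_s: 19.88
position: [0.464, 0.167, 0.1373]
tcp_rot: [[0.992, 0.127, -0.0], [0.127, -0.992, -0.0], [-0.0, 0.0, -1.0]]
force: [-0.4, -0.6, -1.3]
opening: 0.135
```

Emit:
send_rows --pt "0 0 0.1 0 0 0 1" --pt "0 0 0.1 0 0 0 1" --pt "0 0 0 0 0 0 1"

```text
time_s: 20.25
position: [0.4639, 0.167, 0.1323]
tcp_rot: [[0.992, 0.127, -0.0], [0.127, -0.992, -0.0], [-0.0, 0.0, -1.0]]
force: [-0.5, 0.1, -2.1]
opening: 0.136
```

Emit:
send_rows --pt "0 0 0.1 0 0 0 1" --pt "0 0 0.1 0 0 0 1" --pt "0 0 0.1 0 0 0 1" --pt "0 0 0.1 0 0 0 1" --pt "0 0 0.1 0 0 0 1" --pt "0 0 0 0 0 0 1"

```text
time_s: 21.0
position: [0.464, 0.1671, 0.1198]
tcp_rot: [[0.992, 0.127, -0.0], [0.127, -0.992, -0.0], [-0.0, 0.0, -1.0]]
force: [0.1, 0.1, -1.4]
opening: 0.139
```

Emit:
send_rows --pt "0 0 0.1 0 0 0 1" --pt "0 0 0.1 0 0 0 1" --pt "0 0 0 0 0 0 1"

```text
time_s: 21.38
position: [0.464, 0.167, 0.1148]
tcp_rot: [[0.992, 0.127, -0.0], [0.127, -0.992, -0.0], [-0.0, 0.0, -1.0]]
force: [-0.3, -0.4, -1.6]
opening: 0.135
```

Still no contact force. I'm continuing slowly past the collar level, watching for +3 N.

Emit:
send_rows --pt "0 0 0.1 0 0 0 1" --pt "0 0 0.08 0 0 0 1" --pt "0 0 0 0 0 0 1"

```text
time_s: 21.75
position: [0.464, 0.1671, 0.1104]
tcp_rot: [[0.992, 0.127, -0.0], [0.127, -0.992, -0.0], [-0.0, 0.0, -1.0]]
force: [0.2, -1.0, -1.1]
opening: 0.136
```

Emit:
send_rows --pt "0 0 0.08 0 0 0 1" --pt "0 0 0 0 0 0 1"

```text
time_s: 22.0
position: [0.464, 0.1671, 0.1084]
tcp_rot: [[0.992, 0.127, -0.0], [0.127, -0.992, -0.0], [-0.0, -0.0, -1.0]]
force: [-0.3, 0.3, -2.6]
opening: 0.138
```

The tip is about 8 mm below the collar's face with no reaction, so the tang is in the slot. Lowering on in small steps.

Emit:
send_rows --pt "0 0 0.1 0 0 0 1" --pt "0 0 0.1 0 0 0 1" --pt "0 0 0.1 0 0 0 1" --pt "0 0 0 0 0 0 1"

```text
time_s: 22.5
position: [0.464, 0.1671, 0.1008]
tcp_rot: [[0.992, 0.127, -0.0], [0.127, -0.992, -0.0], [-0.0, 0.0, -1.0]]
force: [-1.2, -0.4, -1.6]
opening: 0.136
```

Emit:
send_rows --pt "0 0 0.1 0 0 0 1" --pt "0 0 0.1 0 0 0 1" --pt "0 0 0.1 0 0 0 1" --pt "0 0 0 0 0 0 1"

```text
time_s: 23.0
position: [0.464, 0.1671, 0.0933]
tcp_rot: [[0.992, 0.127, -0.0], [0.127, -0.992, -0.0], [-0.0, 0.0, -1.0]]
force: [-1.2, 0.9, -0.8]
opening: 0.139
```

Emit:
send_rows --pt "0 0 0.1 0 0 0 1" --pt "0 0 0.1 0 0 0 1" --pt "0 0 0 0 0 0 1"

```text
time_s: 23.38
position: [0.464, 0.1671, 0.0883]
tcp_rot: [[0.992, 0.127, -0.0], [0.127, -0.992, -0.0], [-0.0, 0.0, -1.0]]
force: [-0.7, -0.0, -1.2]
opening: 0.136
```

Emit:
send_rows --pt "0 0 0.05 0 0 0 1" --pt "0 0 0.05 0 0 0 1" --pt "0 0 0.03 0 0 0 1" --pt "0 0 0 0 0 0 1"

```text
time_s: 23.88
position: [0.464, 0.1671, 0.0852]
tcp_rot: [[0.992, 0.127, -0.0], [0.127, -0.992, -0.0], [-0.0, 0.0, -1.0]]
force: [-0.8, -0.1, -1.8]
opening: 0.137
```

Emit:
send_rows --pt "0 0 0.03 0 0 0 1" --pt "0 0 0 0 0 0 1"

```text
time_s: 24.12
position: [0.464, 0.1671, 0.0845]
tcp_rot: [[0.992, 0.127, -0.0], [0.127, -0.992, 0.0], [-0.0, -0.0, -1.0]]
force: [-0.8, -0.8, -0.5]
opening: 0.133
```

Run:
```python
from rig import status, vision
import cv2,numpy as np
s=status.read_state();print(s["position"],s["force"],s["time_s"])
c=vision.capture("scene");cv2.imwrite("pics/s9c.png",cv2.resize(c["img"][240:400,220:370],None,fx=4,fy=3.7,interpolation=cv2.INTER_CUBIC)[:,:,::-1])
```

```text
[0.46398024 0.167094   0.08450658] [-0.80864071 -0.81404952 -0.52088981] 24.125
```

View pics/s9c.png

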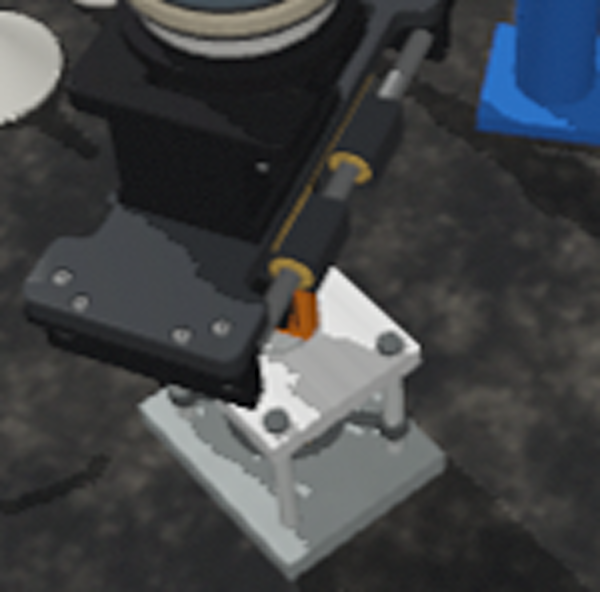

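Emit:
send_rows --pt "0 0 0.02 0 0 0 1" --pt "0 0 0 0 0 0 1"

```text
time_s: 24.42
position: [0.464, 0.1671, 0.084]
tcp_rot: [[0.992, 0.127, -0.0], [0.127, -0.992, 0.0], [-0.0, -0.0, -1.0]]
force: [-0.5, 0.4, -2.4]
opening: 0.136
```

Emit:
send_rows --pt "0 0 0.02 0 0 0 1" --pt "0 0 0 0 0 0 1"

```text
time_s: 24.68
position: [0.464, 0.1671, 0.0835]
tcp_rot: [[0.992, 0.127, -0.0], [0.127, -0.992, -0.0], [-0.0, 0.0, -1.0]]
force: [0.0, 0.6, -0.7]
opening: 0.132
```

Emit:
send_rows --pt "0 0 0.02 0 0 0 1" --pt "0 0 0 0 0 0 1"

```text
time_s: 24.92
position: [0.464, 0.1671, 0.083]
tcp_rot: [[0.992, 0.127, -0.0], [0.127, -0.992, 0.0], [-0.0, -0.0, -1.0]]
force: [-0.6, -0.0, -1.6]
opening: 0.133
```

Emit:
send_rows --pt "0 0 0.02 0 0 0 1" --pt "0 0 0 0 0 0 1"

```text
time_s: 25.18
position: [0.464, 0.1671, 0.0829]
tcp_rot: [[0.992, 0.127, 0.0], [0.127, -0.992, -0.0], [0.0, 0.0, -1.0]]
force: [-0.6, -0.9, 4.9]
opening: 0.131
```

The +5 N reaction shows the flange has seated. Releasing, then backing straight up.

Emit:
send_rows --pt "0 0 -0.01 0 0 0 0.6" --pt "0 0 0 0 0 0 0.4" --pt "0 0 0 0 0 0 0.2" --pt "0 0 0 0 0 0 0" --pt "0 0 0 0 0 0 0" --pt "0 0 0 0 0 0 0"

```text
time_s: 25.92
position: [0.464, 0.1671, 0.0828]
tcp_rot: [[0.992, 0.127, -0.0], [0.127, -0.992, -0.0], [-0.0, 0.0, -1.0]]
force: [-0.7, -0.5, -0.5]
opening: 0.493
```

Emit:
send_rows --pt "0 0 -0.3 0 0 0 0" --pt "0 0 -0.8 0 0 0 0" --pt "0 0 -0.9 0 0 0 0" --pt "0 0 -0.9 0 0 0 0" --pt "0 0 -0.9 0 0 0 0" --pt "0 0 -0.9 0 0 0 0" --pt "0 0 0 0 0 0 0" --pt "0 0 0 0 0 0 0"

```text
time_s: 26.92
position: [0.4634, 0.167, 0.1999]
tcp_rot: [[0.992, 0.127, -0.001], [0.127, -0.992, -0.0], [-0.001, -0.0, -1.0]]
force: [-0.4, 0.2, 0.4]
opening: 0.501
```

```bash
python3 look.py w10 0 0 0 0
python3 - <<'E'
from rig import status, vision,models
import cv2,numpy as np,pickle
from h import *
d=pickle.load(open("d0.pkl","rb"))
s,w=pickle.load(open("w10.pkl","rb"));W,ok=cloud(w,wpose(s,w))
c=vision.capture("scene");cv2.imwrite("pics/s10.png",c["img"][:,:,::-1])
for W,im,n in ((W,w["img"],"wrist"),(cloud(c)[0],c["img"],"scene")):
    h=cv2.cvtColor(im,cv2.COLOR_RGB2HSV)
    m=(h[...,0]<25)&(h[...,1]>110)&(h[...,2]>110)&(np.hypot(W[...,0]-.4635,W[...,1]-.1667)<.03)&(W[...,2]>.09)&(W[...,2]<.2)
    p=W[m]; zt=np.percentile(p[:,2],95);print(n,len(p),"handle top z",zt,"mean top",p[abs(p[:,2]-zt)<.003].mean(0))
for nm in ["flask","beaker","funnel","vial_1"]:
    for r in models.landmark_of("scene",nm): print(nm,r)
E
```

```text
t 26.925 pos [0.46341406 0.1669965  0.19985842] yaw 7.282454953837487 j [ 6.8 19.  99.7  0.  61.3 89.5] cam [0.5421 0.1768 0.3982]
wrist 895 handle top z 0.14272717771151783 mean top [0.46489937 0.16663973 0.14171777]
scene 409 handle top z 0.14380882143820786 mean top [0.46324565 0.16833185 0.14257327]
flask {'point': [291.5, 348.5], 'confidence': 0.38}
beaker {'point': [247.2, 233.1], 'confidence': 0.66}
beaker {'point': [287.2, 317.9], 'confidence': 0.22}
funnel {'point': [216.5, 254.9], 'confidence': 0.97}
vial_1 {'point': [332.4, 198.0], 'confidence': 0.82}
vial_1 {'point': [337.6, 189.4], 'confidence': 0.53}
```

View pics/s10.png

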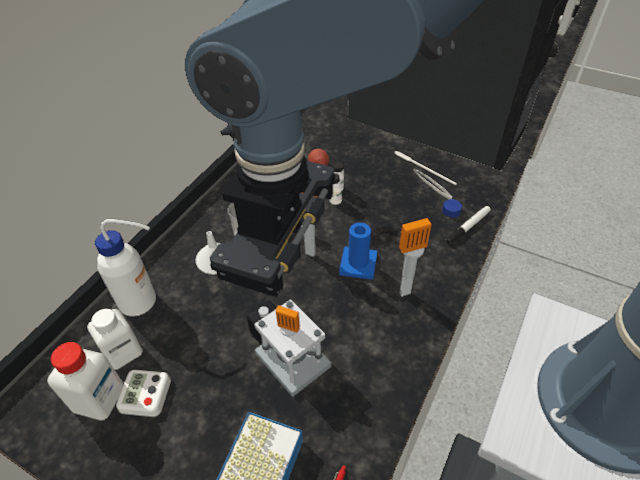

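View pics/w10.png

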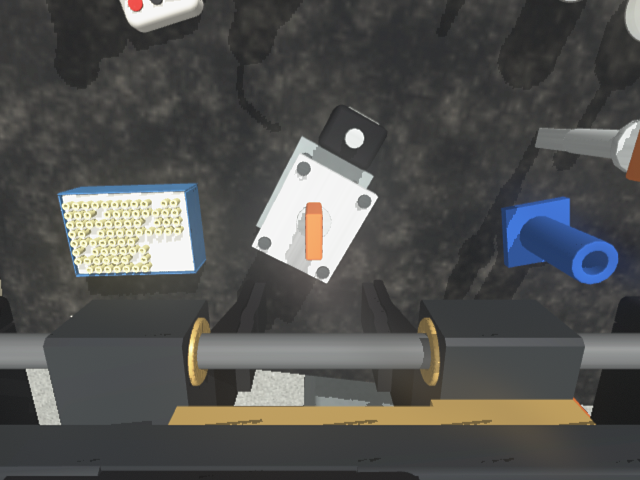

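The shaft stands upright in the frame at (314,230) in the wrist view, with the handle top at 0.1427 m (expected 0.142). The hand is clear and the beaker, funnel and vials are where they started; the flask is hidden behind the arm. Handing in.

```bash
python3 -c "
from rig import bot
print(bot.hand_in())"
```

```text
the job is handed in; nothing more can be done
None
```

The smallest shaft is seated in the bearing frame and released, and I handed the job in at about 27 s. `hand_in` gave no verdict.

**What I did**
- I picked the sleeved shaft because its handle was the smallest (about 33 mm, against about 45 mm on the two look-alikes).
- I read the slot through the bore with the wrist camera, at about 7.3° in world axes. I turned the tang to that angle before going in, so the tang dropped through the collar with no noticeable reaction and I didn't need to turn and search.
- I lowered it to the top plate and stopped when the flange touched, at about 5 N by the wrist sensor.

**Last checks**
- **Seating:** the handle top reads 0.1427 m from the wrist camera and 0.1438 m from the scene camera, against 0.142 m expected.
- **Centring:** the wrist camera puts the visible part of the handle top about 1.4 mm from the bore, and the scene camera about 1.7 mm. That is inside the 3 mm limit, and the upright look agrees.
- **Bystanders:** the beaker, funnel and vials stayed within about 3 pixels of where they started. The flask was hidden behind the arm in the last picture, so I couldn't check it; nothing went near it.

**What went wrong or disagreed**
- The first grasp closed on nothing. The camera depth showed the real fingertips about 36 mm above the reported tool point, so I regrasped lower and it held.
- The measured x position drifted by about 1 mm at times, so I corrected it from pictures before the shank went in.

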